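# Make up the plaster moulds and clamp them in the casting crate

### The arm

A 6-joint arm with a two-finger parallel gripper is mounted at the origin on a cart in front of the work surface, level with it; the furniture and walls round the work are solid. World frame = base frame: x ahead of the robot, y to its left, z up, the work surface at z = 0. Lengths are in m, angles in rad, forces in N, time in s.
With the tool pointing down it reaches from about 0.25 to 0.8 m from the base axis. Payload 8.5 kg.
Tool frame: the origin (TCP) lies midway between the tips of the shut fingers; the grasp point (between the pads) lies 19 mm behind it; z points along the fingers, y is the line along which they close (so a half turn about z gives the same grasp; the last joint's range is limited). The gripper opens to 85 mm and grips with 20 to 120 N. Pads are 22 mm wide; open, the fingers measure 114 mm over their backs; the gripper's body (76 mm by 85 mm) begins 54 mm behind the grasp point. The pads swing forward as they close: fully open they stand 13 mm farther back than shut.
Start: joints at [1.164, 0.238, -0.013, 1.319, 0, 1.571], TCP at [0.208, 0.482, 0.231] pointing down, gripper open.
Joint ranges: [-2.66, 2.66], [-1.03, 1.9], [-1.14, 1.46], [-1.82, 2.27], [-1.45, 1.34], [-3.14, 3.14]. Speed limits (rad/s): [2.22, 2.22, 2.79, 3.14, 3.14, 3.14].

### API

Orientations are given as [roll, pitch, yaw] about the fixed x, y, z axes, in that order (R = Rz(yaw) Ry(pitch) Rx(roll)).
In Python, from plant import robot gives the robot as it stands. The module is installed in compiled form; this text tells all that it offers.
- The arm moves only by the tool play_rows, never from a script. Its argument "deltas" is one flat list of numbers, 7 for each row, row after row: the shift along the tool's x, y, z scaled (see below), then the turn, a rotation vector about the tool's x, y, z scaled (see below), then the opening, from 0 (shut) to 1 (fully open). A call has 1 to 5 rows; each row is the pose to reach, as a shift and turn from the pose commanded when the call began, along the tool's axes at that moment; what a row does not reach only later rows make up. The controller multiplies each number of a shift by 250 mm and each number of a turn by 90 degrees. A row lasts 1/10 s, in which the tool goes at most 50 mm and 8.59 degrees, less where a joint would pass 70% of its speed; a pose out of reach is approached as far as the arm can. A call with a number of a shift or a turn outside -1 to 1 is refused whole. A call with a gripper value outside its range is refused whole. The fingers move at their own pace and stop on an object; the grip force is fixed at half the most. Time passes only in rows, so rows that repeat a pose let the fingers close. It gives the time, the measured TCP pose, the force, the opening and the grip force at its end, in the units of the state.
- robot.read_state(): the state, without advancing time (a new reading comes with each control period).
- robot.snapshot(name): name is "scene" or "top" or "wrist"; returns a dict with "img" (384x512x3 uint8, red, green, blue), "depth" (384x512 float32, m along the optical axis (not along the pixel's ray), 0 where there is no reading), "intrinsics" (3x3 intrinsics, pixels), "R" (3x3) and "t" (3): a world point X has camera coordinates R X + t. Camera axes: x right, y down, z forward; pixel columns grow to the right and rows downward; lengths in m; the calibration is good to about 2 mm. A picture is of the moment at which its call begins.
- robot.job_done(): hands the job in; it is judged then, once.
The state is a dict: "time_s": time; "joint_positions": joint angles; "qvel": joint speeds; "joint_efforts": joint torques, N m; "eef_pos": TCP position; "tcp_rot": TCP orientation; "wrist_force": force on the tool from outside, world axes, zero at the start; "torque": the same for the moment, N m; "finger_gap": finger opening in m; "grip_force": force on a finger pad.
Only numpy, scipy, OpenCV 4.12 (cv2) and the standard library are available. Lean on these libraries where they do the work, as an engineer would, in place of code of your own. Each camera call takes 0.05 s, during which the arm holds its last target. There are 200 camera calls.

### The job

Make up the small two-part plaster moulds for casting: first close every mould base on the bench by setting a cover on it, natches fully home in the cover's sockets, until all the bases are closed, so that no odd half goes into the crate. Then lift each closed mould as one piece by its base and stand it flat in its own cell of the casting crate, and finally swing the crate's hold-down bar right down so that its rubber feet rest on the covers. The bar starts in the way over the cells and must be swung back first; any cover will fit any base, either way round, and a cover left over is simply not needed.

Things in the scene. Friction and masses are not known exactly. Their poses are not given: they have to be found in the camera images.
- base_1: mould base: white plaster block 52 x 80 mm, 30 mm high, with a round hollow in its flat top and two natches (domes 16 mm across, 7 mm high) on the top at y = +25 and -25 mm; about 0.2 kg. Origin: centre of the underside; y along the 80 mm length, z up. Bottom edges bevelled 2.5 mm. Carry a closed mould by the sides of its base. May be absent (two or three bases are there).
- cover_1: mould cover: plaster block 48 x 76 mm, 20 mm high, pour hole in its top; in its underside two sockets 19 mm wide, 9 mm deep at y = +25, -25 mm, which take any base's natches with 1.5 mm play. 0.18 kg. Origin: centre of the underside; y along the length, z up. Home on a base its origin is 30 mm above the base's; resting on the natches, up to 7 mm more.
- base_2: mould base: white plaster block 52 x 80 mm, 30 mm high, with a round hollow in its flat top and two natches (domes 16 mm across, 7 mm high) on the top at y = +25 and -25 mm; about 0.2 kg. Origin: centre of the underside; y along the 80 mm length, z up. Bottom edges bevelled 2.5 mm. Carry a closed mould by the sides of its base. May be absent (two or three bases are there).
- cover_2: mould cover: plaster block 48 x 76 mm, 20 mm high, pour hole in its top; in its underside two sockets 19 mm wide, 9 mm deep at y = +25, -25 mm, which take any base's natches with 1.5 mm play. 0.18 kg. Origin: centre of the underside; y along the length, z up. Home on a base its origin is 30 mm above the base's; resting on the natches, up to 7 mm more.
- base_3: mould base: white plaster block 52 x 80 mm, 30 mm high, with a round hollow in its flat top and two natches (domes 16 mm across, 7 mm high) on the top at y = +25 and -25 mm; about 0.2 kg. Origin: centre of the underside; y along the 80 mm length, z up. Bottom edges bevelled 2.5 mm. Carry a closed mould by the sides of its base. May be absent (two or three bases are there).
- cover_3: mould cover: plaster block 48 x 76 mm, 20 mm high, pour hole in its top; in its underside two sockets 19 mm wide, 9 mm deep at y = +25, -25 mm, which take any base's natches with 1.5 mm play. 0.18 kg. Origin: centre of the underside; y along the length, z up. Home on a base its origin is 30 mm above the base's; resting on the natches, up to 7 mm more.
- cell_1 (a point): centre of the floor of cell 1 of the crate: 56 mm (x) by 86 mm (y) inside, floor 10 mm above the bench. The closed mould stands in it with its length along the cell's y, either way round, with 2 to 3 mm play all round. Axes as the crate's.
- cell_2 (a point): centre of the floor of cell 2 of the crate: 56 mm (x) by 86 mm (y) inside, floor 10 mm above the bench. The closed mould stands in it with its length along the cell's y, either way round, with 2 to 3 mm play all round. Axes as the crate's.
- cell_3 (a point): centre of the floor of cell 3 of the crate: 56 mm (x) by 86 mm (y) inside, floor 10 mm above the bench. The closed mould stands in it with its length along the cell's y, either way round, with 2 to 3 mm play all round. Axes as the crate's.
- crate: wooden casting crate, fixed, 72 mm (x) by 290 mm (y), three cells in a row along y, 94 mm apart; walls 36 mm high. Each cell has a 50 mm wide finger gap in the middle of both long walls, down to 16 mm above the bench, so that a mould held across the 52 mm of its base can be let down and released. Origin: centre of the underside; x away from the robot, y along the row, z up.
- hold_bar (a joint): steel hold-down bar: round, 12 mm thick, 304 mm long, along the crate's y, on two arms hinged behind the cells. 0: down, its six rubber feet at the height of the covers of closed moulds in the cells (60 mm above the bench); grows as it swings up and back to 2.3, clear behind the crate (load at 1.8 and more). Stiff: it stays where left; about 5 N at the bar move it. Starts at 0 to 0.9.
- bar_grip (a point): middle of the hold-down bar, on its axis; here the bar is bare for 21 mm to either side (feet beyond) and can be pinched across its 12 mm from above; it turns between the fingers. With the bar down it is 84 mm above the bench, 24 mm above the covers. 51 mm from the hinge axis.
- bar_hinge (a point): middle of the bar's hinge axis, which runs along the crate's y: 44 mm behind (+x of) the crate's middle, 58 mm above the bench. With the bar at 0, bar_grip lies 44 mm toward crate -x and 26 mm above it; opening turns it about crate +y. Axes as the crate's.
There are look-alikes about, which are no part of the job. What is shaped like the cover_2 but red is not meant.

How it is judged:
On the way:
1. every base on the bench is closed with a cover, natches home, before any goes into the crate (((x of cover_1 in the frame of base_1 between -0.004 and 0.004 m and y of cover_1 in the frame of base_1 between -0.004 and 0.004 m and z of cover_1 in the frame of base_1 between 0.0275 and 0.0325 m and angle between the z axis of cover_1 and the z axis of base_1, either way round below 0.07 rad and angle between the y axis of cover_1 and the y axis of base_1, either way round below 0.12 rad) or (x of cover_2 in the frame of base_1 between -0.004 and 0.004 m and y of cover_2 in the frame of base_1 between -0.004 and 0.004 m and z of cover_2 in the frame of base_1 between 0.0275 and 0.0325 m and angle between the z axis of cover_2 and the z axis of base_1, either way round below 0.07 rad and angle between the y axis of cover_2 and the y axis of base_1, either way round below 0.12 rad) or (x of cover_3 in the frame of base_1 between -0.004 and 0.004 m and y of cover_3 in the frame of base_1 between -0.004 and 0.004 m and z of cover_3 in the frame of base_1 between 0.0275 and 0.0325 m and angle between the z axis of cover_3 and the z axis of base_1, either way round below 0.07 rad and angle between the y axis of cover_3 and the y axis of base_1, either way round below 0.12 rad)) and height (world z) of base_1 between -0.004 and 0.006 m and linear speed of each of base_1, base_2, base_3 below 0.03 m/s and ((x of cover_1 in the frame of base_2 between -0.004 and 0.004 m and y of cover_1 in the frame of base_2 between -0.004 and 0.004 m and z of cover_1 in the frame of base_2 between 0.0275 and 0.0325 m and angle between the z axis of cover_1 and the z axis of base_2, either way round below 0.07 rad and angle between the y axis of cover_1 and the y axis of base_2, either way round below 0.12 rad) or (x of cover_2 in the frame of base_2 between -0.004 and 0.004 m and y of cover_2 in the frame of base_2 between -0.004 and 0.004 m and z of cover_2 in the frame of base_2 between 0.0275 and 0.0325 m and angle between the z axis of cover_2 and the z axis of base_2, either way round below 0.07 rad and angle between the y axis of cover_2 and the y axis of base_2, either way round below 0.12 rad) or (x of cover_3 in the frame of base_2 between -0.004 and 0.004 m and y of cover_3 in the frame of base_2 between -0.004 and 0.004 m and z of cover_3 in the frame of base_2 between 0.0275 and 0.0325 m and angle between the z axis of cover_3 and the z axis of base_2, either way round below 0.07 rad and angle between the y axis of cover_3 and the y axis of base_2, either way round below 0.12 rad)) and height (world z) of base_2 between -0.004 and 0.006 m and ((x of cover_1 in the frame of base_3 between -0.004 and 0.004 m and y of cover_1 in the frame of base_3 between -0.004 and 0.004 m and z of cover_1 in the frame of base_3 between 0.0275 and 0.0325 m and angle between the z axis of cover_1 and the z axis of base_3, either way round below 0.07 rad and angle between the y axis of cover_1 and the y axis of base_3, either way round below 0.12 rad) or (x of cover_2 in the frame of base_3 between -0.004 and 0.004 m and y of cover_2 in the frame of base_3 between -0.004 and 0.004 m and z of cover_2 in the frame of base_3 between 0.0275 and 0.0325 m and angle between the z axis of cover_2 and the z axis of base_3, either way round below 0.07 rad and angle between the y axis of cover_2 and the y axis of base_3, either way round below 0.12 rad) or (x of cover_3 in the frame of base_3 between -0.004 and 0.004 m and y of cover_3 in the frame of base_3 between -0.004 and 0.004 m and z of cover_3 in the frame of base_3 between 0.0275 and 0.0325 m and angle between the z axis of cover_3 and the z axis of base_3, either way round below 0.07 rad and angle between the y axis of cover_3 and the y axis of base_3, either way round below 0.12 rad)) and height (world z) of base_3 between -0.004 and 0.006 m), for 0.2 s.
At the end, for the whole second after the job is handed in: Every base at rest in a cell of its own (7 mm from its centre, 4 mm in height, 0.12 rad), with a cover home on it (27.5 to 32.5 mm above the base's origin, 4 mm sideways, 0.07 rad tilt, 0.12 rad turn); hold-down bar down (joint below 0.07) (((horizontal distance between base_1 and cell_1 below 0.007 m and z of base_1 in the frame of cell_1 between -0.003 and 0.004 m and angle between the y axis of base_1 and the y axis of cell_1, either way round below 0.12 rad) or (horizontal distance between base_1 and cell_2 below 0.007 m and z of base_1 in the frame of cell_2 between -0.003 and 0.004 m and angle between the y axis of base_1 and the y axis of cell_2, either way round below 0.12 rad) or (horizontal distance between base_1 and cell_3 below 0.007 m and z of base_1 in the frame of cell_3 between -0.003 and 0.004 m and angle between the y axis of base_1 and the y axis of cell_3, either way round below 0.12 rad)) and ((x of cover_1 in the frame of base_1 between -0.004 and 0.004 m and y of cover_1 in the frame of base_1 between -0.004 and 0.004 m and z of cover_1 in the frame of base_1 between 0.0275 and 0.0325 m and angle between the z axis of cover_1 and the z axis of base_1, either way round below 0.07 rad and angle between the y axis of cover_1 and the y axis of base_1, either way round below 0.12 rad) or (x of cover_2 in the frame of base_1 between -0.004 and 0.004 m and y of cover_2 in the frame of base_1 between -0.004 and 0.004 m and z of cover_2 in the frame of base_1 between 0.0275 and 0.0325 m and angle between the z axis of cover_2 and the z axis of base_1, either way round below 0.07 rad and angle between the y axis of cover_2 and the y axis of base_1, either way round below 0.12 rad) or (x of cover_3 in the frame of base_1 between -0.004 and 0.004 m and y of cover_3 in the frame of base_1 between -0.004 and 0.004 m and z of cover_3 in the frame of base_1 between 0.0275 and 0.0325 m and angle between the z axis of cover_3 and the z axis of base_1, either way round below 0.07 rad and angle between the y axis of cover_3 and the y axis of base_1, either way round below 0.12 rad)) and linear speed of each of base_1, base_2, base_3 below 0.03 m/s and ((horizontal distance between base_2 and cell_1 below 0.007 m and z of base_2 in the frame of cell_1 between -0.003 and 0.004 m and angle between the y axis of base_2 and the y axis of cell_1, either way round below 0.12 rad) or (horizontal distance between base_2 and cell_2 below 0.007 m and z of base_2 in the frame of cell_2 between -0.003 and 0.004 m and angle between the y axis of base_2 and the y axis of cell_2, either way round below 0.12 rad) or (horizontal distance between base_2 and cell_3 below 0.007 m and z of base_2 in the frame of cell_3 between -0.003 and 0.004 m and angle between the y axis of base_2 and the y axis of cell_3, either way round below 0.12 rad)) and ((x of cover_1 in the frame of base_2 between -0.004 and 0.004 m and y of cover_1 in the frame of base_2 between -0.004 and 0.004 m and z of cover_1 in the frame of base_2 between 0.0275 and 0.0325 m and angle between the z axis of cover_1 and the z axis of base_2, either way round below 0.07 rad and angle between the y axis of cover_1 and the y axis of base_2, either way round below 0.12 rad) or (x of cover_2 in the frame of base_2 between -0.004 and 0.004 m and y of cover_2 in the frame of base_2 between -0.004 and 0.004 m and z of cover_2 in the frame of base_2 between 0.0275 and 0.0325 m and angle between the z axis of cover_2 and the z axis of base_2, either way round below 0.07 rad and angle between the y axis of cover_2 and the y axis of base_2, either way round below 0.12 rad) or (x of cover_3 in the frame of base_2 between -0.004 and 0.004 m and y of cover_3 in the frame of base_2 between -0.004 and 0.004 m and z of cover_3 in the frame of base_2 between 0.0275 and 0.0325 m and angle between the z axis of cover_3 and the z axis of base_2, either way round below 0.07 rad and angle between the y axis of cover_3 and the y axis of base_2, either way round below 0.12 rad)) and ((horizontal distance between base_3 and cell_1 below 0.007 m and z of base_3 in the frame of cell_1 between -0.003 and 0.004 m and angle between the y axis of base_3 and the y axis of cell_1, either way round below 0.12 rad) or (horizontal distance between base_3 and cell_2 below 0.007 m and z of base_3 in the frame of cell_2 between -0.003 and 0.004 m and angle between the y axis of base_3 and the y axis of cell_2, either way round below 0.12 rad) or (horizontal distance between base_3 and cell_3 below 0.007 m and z of base_3 in the frame of cell_3 between -0.003 and 0.004 m and angle between the y axis of base_3 and the y axis of cell_3, either way round below 0.12 rad)) and ((x of cover_1 in the frame of base_3 between -0.004 and 0.004 m and y of cover_1 in the frame of base_3 between -0.004 and 0.004 m and z of cover_1 in the frame of base_3 between 0.0275 and 0.0325 m and angle between the z axis of cover_1 and the z axis of base_3, either way round below 0.07 rad and angle between the y axis of cover_1 and the y axis of base_3, either way round below 0.12 rad) or (x of cover_2 in the frame of base_3 between -0.004 and 0.004 m and y of cover_2 in the frame of base_3 between -0.004 and 0.004 m and z of cover_2 in the frame of base_3 between 0.0275 and 0.0325 m and angle between the z axis of cover_2 and the z axis of base_3, either way round below 0.07 rad and angle between the y axis of cover_2 and the y axis of base_3, either way round below 0.12 rad) or (x of cover_3 in the frame of base_3 between -0.004 and 0.004 m and y of cover_3 in the frame of base_3 between -0.004 and 0.004 m and z of cover_3 in the frame of base_3 between 0.0275 and 0.0325 m and angle between the z axis of cover_3 and the z axis of base_3, either way round below 0.07 rad and angle between the y axis of cover_3 and the y axis of base_3, either way round below 0.12 rad)) and value of joint hold_bar between -0.045 and 0.07 rad); the robot touches nothing.
It fails at once if a mould half falls off the bench (height (world z) of any of base_1, base_2, base_3, cover_1, cover_2, cover_3 below -0.05 m).
Of base_1, base_2, base_3 only 2 to 3 are there at a start; the rules pass over those that are not, and their reading is None.
At some moment in a run one of base_1, base_2, base_3, cover_1, cover_2, cover_3 may be knocked a few centimetres aside while the robot is not near it.
Once in a run the grip may slacken for a moment while it holds something.
It also fails if it takes over 210 s, if anything falls off the work surface, if the arm or the gripper's body presses on something with over 40 N, if the wrist force passes 120 N, or if a joint passes its speed limit or range.

## Working session

There is one attempt and no reset: what is moved stays moved. The work goes in short steps, Python scripts to look and compute and a tool call to move; the robot and the scene stay as the last step left them, time stands still between calls to the robot, and variables do not carry over. Pictures are saved under pics/ and viewed, at most 14 in all, crops included, and the job is handed in when it is done.

Besides the shell and the picture viewer there is one more tool, called by a JSON object that holds its "api" and its "payload", one argument or row to a line. play_rows: Moves the arm, as the interface text tells. Its arguments: {"type":"object","properties":{"deltas":{"type":"array"}},"required":["deltas"]}

```bash
mkdir -p pics; cat > h.py <<'E'
import numpy as np, cv2
from plant import robot
def snap(n,f=None):
    s=robot.snapshot(n)
    if f: cv2.imwrite('pics/'+f+'.png',cv2.cvtColor(s['img'],cv2.COLOR_RGB2BGR))
    return s
def cloud(s):
    K=s['intrinsics'];d=s['depth'];v,u=np.mgrid[:d.shape[0],:d.shape[1]]
    c=np.stack([(u-K[0,2])/K[0,0]*d,(v-K[1,2])/K[1,1]*d,d],-1)
    P=(c-s['t'])@s['R']; P[d==0]=np.nan
    return P
def st():
    s=robot.read_state();print(round(s['time_s'],2),np.round(s['eef_pos'],4),np.round(s['tcp_rot'],3),'F',np.round(s['wrist_force'],1),'gap',round(float(s['finger_gap']),4),'grip',np.round(s['grip_force'],1),'q',np.round(s['joint_positions'],2))
    return s
E
python3 - <<'E'
from h import *
a=snap('scene','s0');b=snap('top','t0')
im=np.hstack([cv2.imread('pics/s0.png'),cv2.imread('pics/t0.png')]);cv2.imwrite('pics/st0.png',cv2.imread('pics/t0.png'))
for s in(a,b):print(s['intrinsics'].round(1).tolist(),(-s['R'].T@s['t']).round(3),s['R'].round(3).tolist())
np.savez('top0.npz',**b)
st()
P=cloud(b);print(np.nanmin(P,axis=(0,1)),np.nanmax(P,axis=(0,1)))
E
```

```text
[[366.3, 0.0, 249.0], [0.0, 366.3, 194.1], [0.0, 0.0, 1.0]] [-0.086  0.89   0.64 ] [[-0.721, -0.693, 0.002], [-0.383, 0.396, -0.835], [0.578, -0.602, -0.551]]
[[360.6, 0.0, 258.2], [0.0, 360.6, 186.7], [0.0, 0.0, 1.0]] [0.379 0.295 0.955] [[0.024, -1.0, 0.01], [-0.996, -0.025, -0.088], [0.088, -0.008, -0.996]]
0.1 [0.2076 0.4818 0.2308] [-3.14   0.     2.735] F [ 0.4  0.7 -0.1] gap 0.0854 grip 0.0 q [ 1.16  0.24 -0.01  1.32 -0.    1.57]
[-0.45033232 -1.07024495 -0.94077116] [1.06592755 1.57942219 0.69326637]
```

View pics/t0.png

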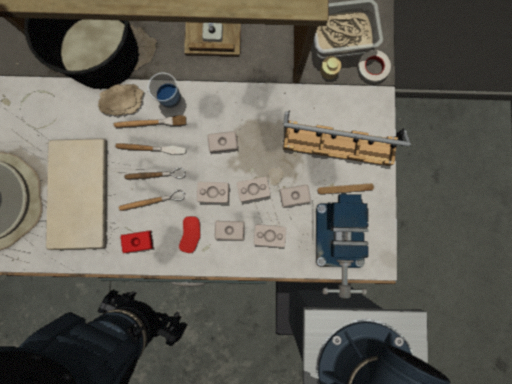

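View pics/s0.png

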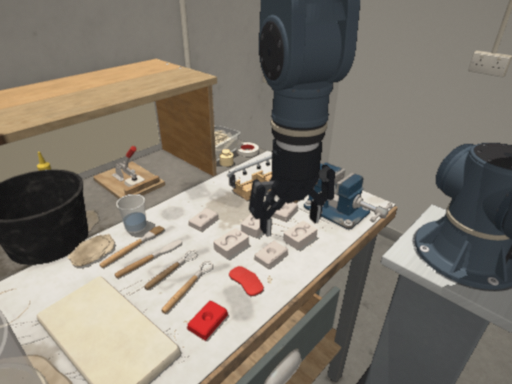

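The top view shows three bases (two domes plus a hollow) at (213,193), (255,189) and (270,236). There are three white covers at (223,142), (295,195) and (229,230), and the red look-alike is at (137,241). The crate is at (340,145), with the vise at (345,235) close to the bench's right end. The scene view agrees.

```bash
cat >> h.py <<'E'
def halves(s,zmin=.011,zmax=.075):
    """plaster blocks: light grey top faces by height; returns list of (x,y,z,yaw,L,W,px)"""
    P=cloud(s);h=cv2.cvtColor(s['img'],cv2.COLOR_RGB2HSV)
    m=((P[...,2]>zmin)&(P[...,2]<zmax)&(h[...,1]<75)&(h[...,2]>95)).astype(np.uint8)
    n,lab,stt,c=cv2.connectedComponentsWithStats(m)
    out=[]
    for i in range(1,n):
        if stt[i,4]<150: continue
        k=lab==i; p=P[k]; z=np.nanpercentile(p[:,2],60)
        t=p[(np.abs(p[:,2]-z)<.005)]
        (cx,cy),(w,l),a=cv2.minAreaRect((t[:,:2]*1000).astype(np.float32))
        if w>l: w,l=l,w; a+=90
        yaw=np.deg2rad(a)-np.pi/2  # y axis (long) direction minus 90deg
        yaw=(yaw+np.pi/2)%np.pi-np.pi/2
        out.append((round(cx/1000,4),round(cy/1000,4),round(float(z),4),round(float(yaw),3),round(l,1),round(w,1),c[i].round().astype(int).tolist()))
    return out
E
python3 - <<'E'
from h import *
s=np.load('top0.npz')
for o in halves(s):print(o)
P=cloud(s)
for u,v in [(340,145),(290,130),(400,137),(230,270),(100,200),(250,10),(345,240),(350,207),(345,188),(168,92),(250,90)]:print(u,v,P[v,u].round(3))
im=cv2.cvtColor(s['img'],cv2.COLOR_RGB2BGR)
cv2.imwrite('pics/c0.png',np.vstack([cv2.resize(im[125:255,190:320],(780,780),interpolation=cv2.INTER_CUBIC)])[:600])
cv2.imwrite('pics/c0.png',np.vstack([cv2.resize(im[110:255,190:420],None,fx=3.4,fy=3.4,interpolation=cv2.INTER_CUBIC)]))
E
```

```text
(0.8799, 0.0696, 0.0653, -1.438, 174.3, 131.5, [349, 30])
(0.829, 0.7377, 0.0285, -1.55, 159.7, 142.0, [90, 43])
(0.8762, 0.4196, 0.0309, -1.543, 50.8, 45.0, [212, 31])
(0.7962, -0.023, 0.0182, -0.918, 87.9, 75.0, [376, 68])
(0.6748, 0.6335, 0.0153, -0.967, 72.6, 35.4, [129, 104])
(0.581, 0.3842, 0.0195, -1.427, 75.3, 47.6, [222, 141])
(0.4343, 0.7602, 0.0205, 0.053, 285.9, 148.1, [75, 194])
(0.4174, 0.909, 0.0486, 0.091, 165.6, 45.8, [13, 199])
(0.4562, 0.2995, 0.0298, -1.352, 79.9, 52.3, [253, 189])
(0.4452, 0.4043, 0.03, 1.564, 80.1, 51.6, [213, 192])
(0.4431, 0.1897, 0.0195, -1.38, 75.9, 47.7, [295, 195])
(0.348, 0.3583, 0.0197, -1.547, 75.2, 46.3, [229, 230])
(0.3377, 0.2542, 0.0299, 1.509, 79.7, 51.8, [270, 235])
340 145 [0.58  0.071 0.008]
290 130 [0.617 0.206 0.01 ]
400 137 [ 0.596 -0.072  0.051]
230 270 [ 0.244  0.355 -0.001]
100 200 [0.417 0.695 0.02 ]
250 10 [0.753 0.312 0.336]
345 240 [0.332 0.07  0.061]
350 207 [0.411 0.072 0.115]
345 188 [0.465 0.057 0.008]
168 92 [0.706 0.531 0.028]
250 90 [ 0.728  0.316 -0.002]
```

View pics/c0.png

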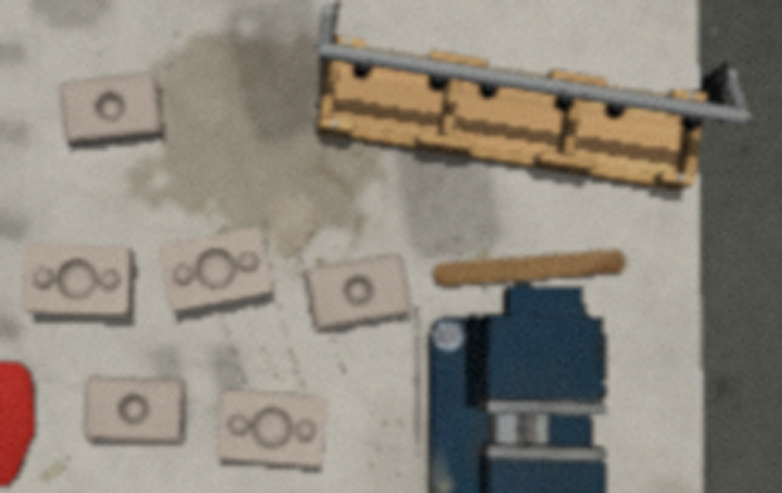

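The crop confirms the pieces: each block matches the given sizes (covers about 76×48 mm with tops at 20 mm, bases about 80×52 mm with tops at 30 mm). The white covers are the ones meant. The red one at (137,241) is not. Next I'll add a move helper and measure the crate and bar.

```bash
cat >> h.py <<'E'
from scipy.spatial.transform import Rotation as Ro
def go(p,th,start=None,startyaw=None):
    """rows for TCP p, tool vertical, closing along object x axis (yaw th). prints scaled delta in tool axes"""
    s=robot.read_state(); p0=np.array(s['eef_pos'] if start is None else start); R0=Ro.from_euler('xyz',s['tcp_rot'])
    if startyaw is not None: R0=Ro.from_euler('xyz',[np.pi,0,startyaw])
    y0=R0.as_euler('xyz')[2]
    c=[th+np.pi/2+k*np.pi for k in(-2,-1,0,1)]; y=min(c,key=lambda a:abs(a-y0))
    R1=Ro.from_euler('xyz',[np.pi,0,y])
    d=R0.inv().apply(np.array(p)-p0)/.25; r=(R0.inv()*R1).as_rotvec()/(np.pi/2)
    print('go',np.round(p,4),round(y,3),'->',np.round(d,3).tolist(),np.round(r,3).tolist()); return np.array(p),y
E
python3 - <<'E'
from h import *
s=np.load('top0.npz');P=cloud(s);h=cv2.cvtColor(s['img'],cv2.COLOR_RGB2HSV)
box=(P[...,0]>.5)&(P[...,0]<.72)&(P[...,1]>-.12)&(P[...,1]<.25)
w=box&(P[...,2]>.028)&(P[...,2]<.044)&(h[...,1]>90)
p=P[w][:,:2]*1000;r=cv2.minAreaRect(p.astype(np.float32));print('crate',r,w.sum())
g=box&(P[...,2]>.05)&(h[...,1]<90)
q=P[g];print('bar',len(q),q.mean(0));
l=cv2.fitLine(q[:,:2].astype(np.float32),cv2.DIST_HUBER,0,.01,.01).ravel();print(l)
t=(q[:,:2]-l[2:])@l[:2]
for a in np.arange(-.2,.2,.04):
  k=(t>a)&(t<a+.04)
  if k.any():print(round(a,2),k.sum(),np.median(q[k],0).round(4),q[k][:,2].max().round(4))
sh=(P[...,2]>.25);print('shelf minx',np.nanmin(P[sh&(P[...,1]>.0)&(P[...,1]<.5)&(P[...,2]<.36)],0))
a,y=go([.348,.3583,.1],.024); go([.348,.3583,.001],.024,a,y)
E
```

```text
crate ((582.0535888671875, 75.15850830078125), (291.1625061035156, 71.42073822021484), 82.73030853271484) 450
bar 848 [0.59211977 0.06915604 0.09071991]
[0.1313612  0.99133456 0.5863118  0.05808005]
-0.16 123 [ 0.5895 -0.0738  0.0724] 0.1001
-0.12 95 [ 0.5721 -0.0417  0.0956] 0.1002
-0.08 94 [0.578  0.0017 0.0965] 0.1007
-0.04 92 [0.5828 0.0412 0.0958] 0.1008
0.0 83 [0.5885 0.0781 0.0968] 0.1003
0.04 95 [0.5927 0.1147 0.0966] 0.1009
0.08 93 [0.5984 0.1553 0.0961] 0.1004
0.12 94 [0.6042 0.1972 0.0967] 0.102
0.16 79 [0.628  0.2216 0.0805] 0.101
shelf minx [0.07847259 0.00044931 0.25010674]
go [0.348  0.3583 0.1   ] 1.595 -> [-0.711, -0.231, 0.523] [-0.001, 0.0, 0.726]
go [0.348  0.3583 0.001 ] 1.595 -> [0.0, -0.0, 0.396] [0.0, 0.0, 0.0]
```

{"api": "play_rows", "payload": {
  "deltas": [-0.711,-0.231,0.523,0,0,0.726,1,-0.711,-0.231,0.523,0,0,0.726,1,-0.711,-0.231,0.523,0,0,0.726,1,-0.711,-0.231,0.523,0,0,0.726,1,-0.711,-0.231,0.523,0,0,0.726,1]
}}

```text
time_s: 0.6
eef_pos: [0.3488, 0.3559, 0.0983]
tcp_rot: [-3.139, 0.002, 1.977]
wrist_force: [0.4, 0.5, -0.2]
finger_gap: 0.0856
grip_force: 0.0
```

```bash
python3 - <<'E'
from h import *
st();a,y=go([.348,.3583,.1],.024)
E
```

```text
0.6 [0.3488 0.3559 0.0983] [-3.139e+00  2.000e-03  1.977e+00] F [ 0.4  0.5 -0.2] gap 0.0856 grip 0.0 q [ 0.8   0.28 -0.32  0.98 -0.    1.96]
go [0.348  0.3583 0.1   ] 1.595 -> [0.01, 0.001, -0.007] [-0.001, 0.001, 0.243]
```

{"api": "play_rows", "payload": {
  "deltas": [0.01,0,0,0,0,0.243,1,0.01,0,0,0,0,0.243,1,0.01,0,0,0,0,0.243,1,0.01,0,0.2,0,0,0.243,1,0.01,0,0.3,0,0,0.243,1]
}}

```text
time_s: 1.1
eef_pos: [0.3464, 0.3602, 0.0234]
tcp_rot: [-3.141, 0.001, 1.603]
wrist_force: [0.5, -0.2, -0.1]
finger_gap: 0.0856
grip_force: 0.0
```

```bash
python3 - <<'E'
from h import *
st();a,y=go([.348,.3583,.001],.024)
s=snap('wrist','w1')
E
```

```text
1.1 [0.3464 0.3602 0.0234] [-3.141e+00  1.000e-03  1.603e+00] F [ 0.5 -0.2 -0.1] gap 0.0856 grip 0.0 q [ 0.8   0.36 -0.42  0.79 -0.    2.34]
go [0.348  0.3583 0.001 ] 1.595 -> [-0.008, 0.006, 0.089] [-0.001, 0.001, 0.005]
```

View pics/w1.png

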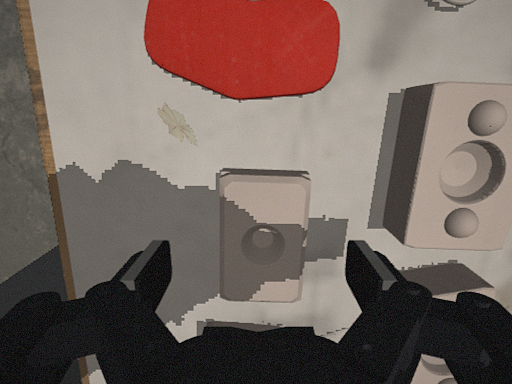

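The wrist view shows the white cover centred at (263,238), between the fingertips at (160,250) and (355,250). I'll descend and grip.

{"api": "play_rows", "payload": {
  "deltas": [-0.008,0.004,0.05,0,0,0.005,1,-0.008,0.004,0.088,0,0,0.005,1,-0.008,0.004,0.088,0,0,0.005,0,-0.008,0.004,0.088,0,0,0.005,0,-0.008,0.004,0.088,0,0,0.005,0]
}}

```text
time_s: 1.65
eef_pos: [0.3486, 0.3596, 0.0046]
tcp_rot: [3.141, -0.001, 1.595]
wrist_force: [-2.3, -2.5, 7.1]
finger_gap: 0.0464
grip_force: 60.3
```

{"api": "play_rows", "payload": {
  "deltas": [0,0,0,0,0,0,0,0,0,0,0,0,0,0,0,0,0,0,0,0,0,0,0,0,0,0,0,0]
}}

```text
time_s: 2.05
eef_pos: [0.3486, 0.3595, 0.0047]
tcp_rot: [3.14, -0.001, 1.595]
wrist_force: [-1.0, -1.3, 6.6]
finger_gap: 0.0465
grip_force: 62.1
```

{"api": "play_rows", "payload": {
  "deltas": [0,0,-0.1,0,0,0,0,0,0,-0.25,0,0,0,0,0,0,-0.25,0,0,0,0,0,0,-0.25,0,0,0,0]
}}

```text
time_s: 2.45
eef_pos: [0.3486, 0.3596, 0.0669]
tcp_rot: [3.14, -0.002, 1.595]
wrist_force: [-0.5, -0.2, -2.7]
finger_gap: 0.0463
grip_force: 62.9
```

```bash
python3 - <<'E'
from h import *
st();s=snap('top')
for o in halves(s):
  if .3<o[0]<.62 and .15<o[1]<.6: print(o)
s=snap('wrist','w2')
E
```

```text
2.45 [0.3486 0.3596 0.0669] [ 3.140e+00 -2.000e-03  1.595e+00] F [-0.5 -0.2 -2.7] gap 0.0463 grip 62.9 q [ 0.8   0.31 -0.36  0.89 -0.    2.35]
(0.5809, 0.3845, 0.0197, -1.441, 75.5, 48.5, [222, 141])
(0.4562, 0.2995, 0.0297, -1.35, 79.9, 52.1, [253, 189])
(0.4456, 0.403, 0.03, -1.543, 77.7, 49.4, [218, 188])
(0.4429, 0.1898, 0.0195, -1.379, 76.1, 48.0, [295, 195])
(0.3378, 0.2541, 0.0299, 1.507, 79.8, 51.7, [271, 235])
```

View pics/w2.png

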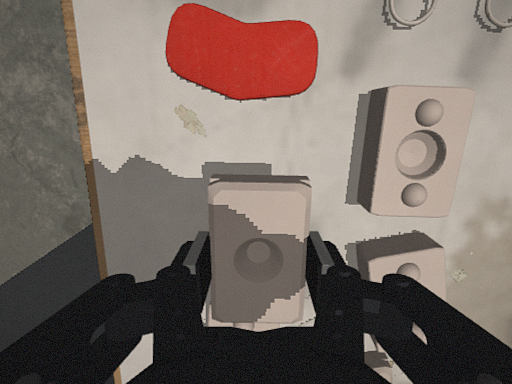

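The wrist view shows the cover held squarely at (259,255), with base B at upper right (420,150). I'll check the grasp offset from the wrist depth and plan the carry.

```bash
cat >> h.py <<'E'
def held(tz=(.03,.0),show=True):
    """centre of held piece top in tool coords from wrist depth"""
    s=snap('wrist');P=cloud(s);x=robot.read_state();R=Ro.from_euler('xyz',x['tcp_rot']);
    q=R.inv().apply((P-x['eef_pos']).reshape(-1,3)).reshape(P.shape)
    h=cv2.cvtColor(s['img'],cv2.COLOR_RGB2HSV)
    m=(np.abs(q[...,0])<.06)&(np.abs(q[...,1])<.03)&(q[...,2]>-.03)&(q[...,2]<.02)&(s['img'].max(-1)>70)
    z=np.nanmedian(q[m][:,2]);m&=np.abs(q[...,2]-z)<.004
    n,lab,sa,c=cv2.connectedComponentsWithStats(m.astype(np.uint8));k=1+np.argmax(sa[1:,4]);t=q[lab==k]
    (a,b),(w,l),an=cv2.minAreaRect((t[:,:2]*1000).astype(np.float32))
    print('held tool mm',round(a,1),round(b,1),'ztop',round(z*1000,1),(round(w,1),round(l,1)),round(an,1))
    return s
E
python3 - <<'E'
from h import *
s=held()
for o in halves(s):
  if .3<o[0]<.62 and .15<o[1]<.6: print(o)
go([.4458,.4055,.067],-.007)
E
```

```text
held tool mm -1.7 0.0 ztop -15.5 (77.0, 48.3) 1.1
(0.4458, 0.4029, 0.0303, 1.562, 80.2, 53.8, [421, 149])
(0.3478, 0.3554, 0.0722, 1.387, 14.3, 13.8, [258, 255])
(0.4525, 0.3161, 0.0304, 0.211, 52.7, 44.6, [416, 268])
(0.3381, 0.2778, 0.0309, -0.27, 53.2, 17.1, [243, 324])
(0.4563, 0.2241, 0.0194, -0.645, 23.2, 10.9, [386, 372])
go [0.4458 0.4055 0.067 ] 1.564 -> [0.178, 0.398, -0.008] [-0.001, 0.001, 0.02]
```

{"api": "play_rows", "payload": {
  "deltas": [0.176,0.398,0,0,0,0.02,0,0.176,0.398,0,0,0,0.02,0,0.176,0.398,0,0,0,0.02,0,0.176,0.398,0,0,0,0.02,0,0.176,0.398,0,0,0,0.02,0]
}}

```text
time_s: 3.1
eef_pos: [0.4453, 0.4044, 0.0646]
tcp_rot: [-3.139, 0.002, 1.564]
wrist_force: [-0.8, -0.7, -2.8]
finger_gap: 0.0465
grip_force: 62.9
```

```bash
python3 - <<'E'
from h import *
st();held();go([.4456,.405,.036],-.007)
E
```

```text
3.1 [0.4453 0.4044 0.0646] [-3.139e+00  2.000e-03  1.564e+00] F [-0.8 -0.7 -2.8] gap 0.0465 grip 62.9 q [ 0.74  0.47 -0.11  1.    0.    2.32]
held tool mm -1.9 0.2 ztop -14.7 (77.0, 48.2) 1.2
go [0.4456 0.405  0.036 ] 1.564 -> [0.002, 0.002, 0.116] [-0.001, 0.001, 0.0]
```

{"api": "play_rows", "payload": {
  "deltas": [0.002,0.002,0.08,0,0,0,0,0.002,0.002,0.1,0,0,0,0,0.002,0.002,0.114,0,0,0,0,0.002,0.002,0.122,0,0,0,0,0.002,0.002,0.122,0,0,0,0]
}}

```text
time_s: 3.65
eef_pos: [0.4469, 0.406, 0.0358]
tcp_rot: [3.142, -0.0, 1.564]
wrist_force: [0.3, -0.1, -1.6]
finger_gap: 0.0463
grip_force: 62.9
```

```bash
python3 - <<'E'
from h import *
st();held()
E
```

```text
3.65 [0.4469 0.406  0.0358] [ 3.142 -0.     1.564] F [ 0.3 -0.1 -1.6] gap 0.0463 grip 62.9 q [ 0.74  0.49 -0.15  0.93 -0.    2.32]
held tool mm -2.0 -0.3 ztop -15.0 (76.9, 48.2) 1.0
```

Underside is about 31 mm above the bench with no resistance, so the natches have entered the sockets. Release and retract.

{"api": "play_rows", "payload": {
  "deltas": [0,0,0.003,0,0,0,0,0,0,0.003,0,0,0,1,0,0,0.003,0,0,0,1,0,0,-0.1,0,0,0,1,0,0,-0.24,0,0,0,1]
}}

```text
time_s: 4.2
eef_pos: [0.4462, 0.4051, 0.0948]
tcp_rot: [-3.139, 0.002, 1.564]
wrist_force: [-0.4, 1.0, 0.9]
finger_gap: 0.0857
grip_force: 0.0
```

```bash
python3 - <<'E'
from h import *
st();s=snap('wrist')
for n in('wrist','top'):
 print(n)
 for o in halves(snap(n)):
  if .3<o[0]<.62 and .15<o[1]<.6: print(o)
go([.581,.3842,.09],.135)
E
```

```text
4.2 [0.4462 0.4051 0.0948] [-3.139e+00  2.000e-03  1.564e+00] F [-0.4  1.   0.9] gap 0.0857 grip 0.0 q [ 0.74  0.44 -0.07  1.06 -0.    2.32]
wrist
(0.4925, 0.5286, 0.0119, -1.521, 20.2, 8.5, [318, 31])
(0.4296, 0.5273, 0.0119, -1.187, 20.1, 8.5, [229, 33])
(0.4471, 0.4042, 0.0503, 1.549, 76.7, 47.9, [257, 206])
(0.5814, 0.3829, 0.0201, -1.427, 77.0, 49.1, [418, 222])
(0.4532, 0.3132, 0.0303, 0.213, 52.2, 50.3, [265, 305])
top
(0.5809, 0.3841, 0.0196, -1.436, 75.1, 48.1, [224, 140])
(0.4583, 0.2898, 0.0298, -1.363, 60.1, 51.4, [260, 185])
(0.443, 0.1895, 0.0195, -1.379, 76.0, 48.0, [295, 195])
go [0.581  0.3842 0.09  ] 1.706 -> [-0.089, 0.531, 0.034] [0.003, -0.002, -0.09]
```

Cover 1 is home: its top is at 50.3 mm, centred on base B. Now the cover at (.581,.384).

{"api": "play_rows", "payload": {
  "deltas": [-0.089,0.532,0.03,0,0,-0.09,1,-0.089,0.532,0.03,0,0,-0.09,1,-0.089,0.532,0.03,0,0,-0.09,1,-0.089,0.532,0.15,0,0,-0.09,1,-0.089,0.532,0.28,0,0,-0.09,1]
}}

```text
time_s: 4.85
eef_pos: [0.5817, 0.3824, 0.0245]
tcp_rot: [3.14, -0.001, 1.703]
wrist_force: [-0.5, -0.5, -0.4]
finger_gap: 0.0852
grip_force: 0.0
```

```bash
python3 - <<'E'
from h import *
st();
for o in halves(snap('wrist')):
  if .55<o[0]<.62 and .15<o[1]<.6: print(o)
go([.581,.384,.003],.137)
E
```

```text
4.85 [0.5817 0.3824 0.0245] [ 3.140e+00 -1.000e-03  1.703e+00] F [-0.5 -0.5 -0.4] gap 0.0852 grip 0.0 q [ 0.58  0.64  0.1   1.03 -0.    2.02]
(0.5822, 0.3834, 0.0203, -1.402, 76.8, 47.8, [262, 220])
go [0.581 0.384 0.003] 1.708 -> [0.012, 0.014, 0.06] [-0.004, 0.002, -0.002]
```

{"api": "play_rows", "payload": {
  "deltas": [0.003,0,0.04,0,0,0,1,0.003,0,0.082,0,0,0,1,0.003,0,0.082,0,0,0,1]
}}

```text
time_s: 5.2
eef_pos: [0.5794, 0.3836, 0.0045]
tcp_rot: [-3.141, 0.0, 1.706]
wrist_force: [1.3, 0.5, 0.2]
finger_gap: 0.0856
grip_force: 0.0
```

{"api": "play_rows", "payload": {
  "deltas": [0,0,0,0,0,0,0,0,0,0,0,0,0,0,0,0,0,0,0,0,0,0,0,0,0,0,0,0,0,0,0,0,0,0,0]
}}

```text
time_s: 5.7
eef_pos: [0.5804, 0.3841, 0.0065]
tcp_rot: [3.14, -0.001, 1.705]
wrist_force: [-1.4, -0.9, 5.8]
finger_gap: 0.0459
grip_force: 62.8
```

{"api": "play_rows", "payload": {
  "deltas": [0,0,-0.1,0,0,0,0,0,0,-0.25,0,0,0,0,0,0,-0.28,0,0,0,0,0,0,-0.28,0,0,0,0]
}}

```text
time_s: 6.1
eef_pos: [0.5808, 0.3842, 0.077]
tcp_rot: [3.138, -0.001, 1.705]
wrist_force: [-0.7, -0.6, -2.4]
finger_gap: 0.0462
grip_force: 62.2
```

```bash
python3 - <<'E'
from h import *
st();held();st()
for o in halves(snap('top')):
  if .3<o[0]<.62 and .15<o[1]<.6: print(o)
go([.4562,.2995,.073],.22)
E
```

```text
6.1 [0.5808 0.3842 0.077 ] [ 3.138e+00 -1.000e-03  1.705e+00] F [-0.7 -0.6 -2.4] gap 0.0462 grip 62.2 q [ 0.58  0.6   0.17  1.13 -0.    2.02]
held tool mm -0.6 0.6 ztop -15.1 (76.6, 48.2) 0.0
6.15 [0.5799 0.3836 0.0753] [ 3.141 -0.     1.705] F [ 0.  -1.  -1.6] gap 0.0464 grip 62.2 q [ 0.58  0.6   0.17  1.13 -0.    2.02]
go [0.4562 0.2995 0.073 ] 1.791 -> [-0.266, -0.533, 0.005] [-0.001, 0.0, -0.055]
```

{"api": "play_rows", "payload": {
  "deltas": [-0.266,-0.533,0,0,0,-0.055,0,-0.266,-0.533,0,0,0,-0.055,0,-0.266,-0.533,0,0,0,-0.055,0,-0.266,-0.533,0,0,0,-0.055,0,-0.266,-0.533,0,0,0,-0.055,0]
}}

```text
time_s: 6.7
eef_pos: [0.4551, 0.2988, 0.0741]
tcp_rot: [-3.139, 0.001, 1.792]
wrist_force: [1.4, 0.1, -0.2]
finger_gap: 0.0466
grip_force: 62.3
```

{"api": "play_rows", "payload": {
  "deltas": [0,0,0,0,0,0,0,0,0,0,0,0,0,0]
}}

```text
time_s: 6.9
eef_pos: [0.4578, 0.3006, 0.0748]
tcp_rot: [3.141, -0.0, 1.792]
wrist_force: [0.7, -0.2, -1.2]
finger_gap: 0.0465
grip_force: 62.3
```

```bash
python3 - <<'E'
from h import *
st();s=held();a=st()
for o in halves(snap('top')):
  if .3<o[0]<.62 and .15<o[1]<.6: print(o)
for o in halves(s):
  if .3<o[0]<.62 and .15<o[1]<.6: print(o)
go([.4562,.2995,.036],.22)
E
```

```text
6.9 [0.4578 0.3006 0.0748] [ 3.141 -0.     1.792] F [ 0.7 -0.2 -1.2] gap 0.0465 grip 62.3 q [ 0.58  0.37 -0.24  0.96 -0.    1.93]
held tool mm -0.8 -0.2 ztop -13.4 (76.2, 48.4) 0.1
6.95 [0.4576 0.3005 0.0747] [ 3.141 -0.     1.792] F [ 0.3 -0.2 -1.7] gap 0.0463 grip 62.3 q [ 0.58  0.37 -0.24  0.96 -0.    1.93]
(0.4468, 0.407, 0.0494, -1.549, 73.6, 48.3, [208, 192])
(0.4469, 0.3978, 0.05, 1.549, 62.9, 48.3, [278, 57])
(0.4486, 0.3329, 0.0303, 0.215, 50.8, 9.0, [256, 165])
(0.3375, 0.2527, 0.0304, 1.509, 81.6, 52.1, [75, 235])
(0.448, 0.2115, 0.0203, -1.446, 31.3, 30.9, [216, 315])
go [0.4562 0.2995 0.036 ] 1.791 -> [-0.002, -0.006, 0.155] [0.0, 0.0, 0.001]
```

{"api": "play_rows", "payload": {
  "deltas": [-0.002,-0.006,0.08,0,0,0,0,-0.002,-0.006,0.12,0,0,0,0,-0.002,-0.006,0.145,0,0,0,0,-0.002,-0.006,0.158,0,0,0,0,-0.002,-0.006,0.158,0,0,0,0]
}}

```text
time_s: 7.5
eef_pos: [0.4552, 0.2988, 0.0365]
tcp_rot: [-3.141, 0.0, 1.792]
wrist_force: [-3.4, -3.2, 9.3]
finger_gap: 0.0462
grip_force: 63.6
```

```bash
python3 - <<'E'
from h import *
st();held();st()
E
```

```text
7.5 [0.4552 0.2988 0.0365] [-3.141  0.     1.792] F [-3.4 -3.2  9.3] gap 0.0462 grip 63.6 q [ 0.58  0.41 -0.3   0.86 -0.    1.93]
held tool mm -0.7 -0.3 ztop -13.4 (48.2, 76.2) 89.9
7.55 [0.4551 0.2988 0.0364] [-3.141  0.     1.792] F [-3.9 -2.9  9.3] gap 0.0467 grip 63.5 q [ 0.58  0.41 -0.3   0.86 -0.    1.93]
```

{"api": "play_rows", "payload": {
  "deltas": [0,0,0,0,0,0,1,0,0,0,0,0,0,1,0,0,0,0,0,0,1,0,0,-0.1,0,0,0,1,0,0,-0.24,0,0,0,1]
}}

```text
time_s: 8.05
eef_pos: [0.4542, 0.2983, 0.0946]
tcp_rot: [-3.138, 0.001, 1.792]
wrist_force: [1.6, -0.4, 0.1]
finger_gap: 0.0852
grip_force: 0.0
```

{"api": "play_rows", "payload": {
  "deltas": [0,0,-0.05,0,0,0,1,0,0,-0.05,0,0,0,1]
}}

```text
time_s: 8.25
eef_pos: [0.4565, 0.2997, 0.1098]
tcp_rot: [3.138, -0.001, 1.792]
wrist_force: [0.1, 0.0, 0.1]
finger_gap: 0.0854
grip_force: 0.0
```

```bash
python3 - <<'E'
from h import *
st()
for n in('wrist','top'):
 print(n)
 for o in halves(snap(n)):
  if .3<o[0]<.62 and .15<o[1]<.6: print(o)
go([.443,.1896,.09],.191)
E
```

```text
8.25 [0.4565 0.2997 0.1098] [ 3.138e+00 -1.000e-03  1.792e+00] F [0.1 0.  0.1] gap 0.0854 grip 0.0 q [ 0.58  0.34 -0.19  1.03 -0.    1.93]
wrist
(0.447, 0.4033, 0.0501, 1.546, 73.8, 48.1, [279, 57])
(0.4555, 0.2977, 0.0502, -1.347, 76.9, 47.8, [258, 201])
(0.3374, 0.2533, 0.0304, 1.515, 79.7, 51.4, [103, 219])
(0.4428, 0.1905, 0.0202, -1.384, 72.7, 48.1, [218, 298])
top
(0.4468, 0.4081, 0.0494, -1.556, 71.0, 48.3, [208, 192])
go [0.443  0.1896 0.09  ] 1.762 -> [-0.416, -0.143, 0.07] [-0.0, 0.0, 0.019]
```

Second mould is closed (top at 50.2 mm). Next, the third cover.

{"api": "play_rows", "payload": {
  "deltas": [-0.416,-0.145,0.07,0,0,0.019,1,-0.416,-0.145,0.07,0,0,0.019,1,-0.416,-0.145,0.22,0,0,0.019,1,-0.416,-0.145,0.34,0,0,0.019,1,-0.416,-0.145,0.34,0,0,0.019,1]
}}

```text
time_s: 8.85
eef_pos: [0.4392, 0.1875, 0.019]
tcp_rot: [-3.134, 0.002, 1.761]
wrist_force: [-0.6, -0.2, -0.3]
finger_gap: 0.0853
grip_force: 0.0
```

{"api": "play_rows", "payload": {
  "deltas": [0,0,0,0,0,0,1,0,0,0,0,0,0,1]
}}

```text
time_s: 9.05
eef_pos: [0.4434, 0.1902, 0.0239]
tcp_rot: [3.141, -0.0, 1.762]
wrist_force: [0.2, 0.8, 1.0]
finger_gap: 0.0855
grip_force: 0.0
```

```bash
python3 - <<'E'
from h import *
for o in halves(snap('wrist')):
  if .3<o[0]<.62 and .15<o[1]<.6: print(o)
st()
go([.443,.1896,.003],.191)
E
```

```text
(0.3406, 0.2511, 0.0303, 1.531, 76.7, 48.5, [56, 81])
(0.4591, 0.281, 0.05, 0.22, 48.5, 41.2, [345, 59])
(0.4431, 0.1883, 0.0203, -1.379, 76.5, 48.1, [259, 234])
(0.4427, 0.1882, 0.0115, -1.369, 11.8, 11.5, [257, 237])
9.1 [0.4436 0.1903 0.0241] [ 3.14  -0.     1.762] F [0.8 0.8 0.5] gap 0.0854 grip 0.0 q [ 0.41  0.33 -0.46  0.77 -0.    1.78]
go [0.443  0.1896 0.003 ] 1.762 -> [-0.002, -0.003, 0.084] [0.001, -0.0, 0.0]
```

{"api": "play_rows", "payload": {
  "deltas": [-0.002,0,0.05,0,0,0,1,-0.002,0,0.082,0,0,0,1,-0.002,0,0.082,0,0,0,1]
}}

```text
time_s: 9.4
eef_pos: [0.4425, 0.1892, 0.0023]
tcp_rot: [-3.141, 0.0, 1.762]
wrist_force: [0.1, -0.4, 0.3]
finger_gap: 0.0852
grip_force: 0.0
```

{"api": "play_rows", "payload": {
  "deltas": [0,0,0,0,0,0,0,0,0,0,0,0,0,0,0,0,0,0,0,0,0,0,0,0,0,0,0,0,0,0,0,0,0,0,0]
}}

```text
time_s: 9.9
eef_pos: [0.4432, 0.1893, 0.0033]
tcp_rot: [3.141, -0.0, 1.762]
wrist_force: [-0.3, 0.2, 6.3]
finger_gap: 0.0464
grip_force: 61.9
```

{"api": "play_rows", "payload": {
  "deltas": [0,0,-0.1,0,0,0,0,0,0,-0.25,0,0,0,0,0,0,-0.28,0,0,0,0,0,0,-0.28,0,0,0,0,0,0,-0.28,0,0,0,0]
}}

```text
time_s: 10.4
eef_pos: [0.4424, 0.1889, 0.0718]
tcp_rot: [-3.141, 0.0, 1.762]
wrist_force: [0.2, -0.7, -2.0]
finger_gap: 0.0467
grip_force: 62.9
```

```bash
python3 - <<'E'
from h import *
st();held();st()
for o in halves(snap('top')):
  if .3<o[0]<.62 and .15<o[1]<.6: print(o)
go([.3377,.2541,.073],-.063)
E
```

```text
10.4 [0.4424 0.1889 0.0718] [-3.141  0.     1.762] F [ 0.2 -0.7 -2. ] gap 0.0467 grip 62.9 q [ 0.4   0.28 -0.4   0.9  -0.    1.78]
held tool mm -0.5 0.0 ztop -17.0 (76.0, 48.3) 0.1
10.45 [0.442  0.1887 0.0714] [-3.14   0.     1.762] F [-0.   0.4 -2.1] gap 0.0466 grip 62.9 q [ 0.4   0.28 -0.4   0.9  -0.    1.78]
(0.455, 0.2992, 0.0494, -1.345, 75.9, 48.2, [253, 188])
(0.4466, 0.4053, 0.0493, 1.527, 75.9, 48.0, [212, 191])
(0.3378, 0.2542, 0.03, 1.513, 79.8, 51.9, [270, 235])
go [0.3377 0.2541 0.073 ] 1.508 -> [0.336, -0.36, -0.006] [-0.001, 0.001, 0.162]
```

{"api": "play_rows", "payload": {
  "deltas": [0.336,-0.362,-0.01,0,0,0.162,0,0.336,-0.362,-0.01,0,0,0.162,0,0.336,-0.362,-0.01,0,0,0.162,0,0.336,-0.362,-0.01,0,0,0.162,0,0.336,-0.362,-0.01,0,0,0.162,0]
}}

```text
time_s: 11.0
eef_pos: [0.3375, 0.2544, 0.0744]
tcp_rot: [-3.141, 0.001, 1.509]
wrist_force: [-0.4, 0.3, -2.0]
finger_gap: 0.0463
grip_force: 62.9
```

{"api": "play_rows", "payload": {
  "deltas": [0,0,0,0,0,0,0,0,0,0,0,0,0,0,0,0,0,0,0,0,0]
}}

```text
time_s: 11.3
eef_pos: [0.3386, 0.2539, 0.0748]
tcp_rot: [-3.141, 0.0, 1.506]
wrist_force: [-0.6, -0.7, -2.0]
finger_gap: 0.0466
grip_force: 62.9
```

```bash
python3 - <<'E'
from h import *
st();s=held();a=st()
for o in halves(snap('top')):
  if .3<o[0]<.62 and .15<o[1]<.6: print(o)
go([.3377,.2541,.034],-.063)
E
```

```text
11.3 [0.3386 0.2539 0.0748] [-3.141  0.     1.506] F [-0.6 -0.7 -2. ] gap 0.0466 grip 62.9 q [ 0.64  0.18 -0.52  0.87 -0.    2.28]
held tool mm -1.0 0.0 ztop -16.6 (48.2, 76.9) 90.0
11.35 [0.3385 0.254  0.0749] [-3.141  0.     1.506] F [-0.1 -0.4 -2.7] gap 0.0462 grip 62.9 q [ 0.64  0.18 -0.52  0.87 -0.    2.28]
(0.455, 0.2992, 0.0495, -1.351, 75.9, 47.8, [253, 188])
(0.4466, 0.4054, 0.0494, 1.526, 76.1, 47.7, [212, 191])
go [0.3377 0.2541 0.034 ] 1.508 -> [0.0, -0.003, 0.164] [-0.0, 0.0, -0.001]
```

{"api": "play_rows", "payload": {
  "deltas": [0.001,-0.003,0.09,0,0,0,0,0.001,-0.003,0.13,0,0,0,0,0.001,-0.003,0.155,0,0,0,0,0.001,-0.003,0.167,0,0,0,0,0.001,-0.003,0.167,0,0,0,0]
}}

```text
time_s: 11.9
eef_pos: [0.3373, 0.2546, 0.0336]
tcp_rot: [-3.142, 0.0, 1.507]
wrist_force: [-0.2, -1.0, -2.0]
finger_gap: 0.0468
grip_force: 62.9
```

```bash
python3 - <<'E'
from h import *
held();st()
E
```

```text
held tool mm -1.0 -0.2 ztop -16.5 (48.3, 76.3) 89.9
11.95 [0.3375 0.2548 0.0336] [ 3.141 -0.     1.507] F [ 0.3  1.2 -1.4] gap 0.0466 grip 62.9 q [ 0.65  0.24 -0.58  0.75 -0.    2.28]
```

Top at 50.1 mm, so it is home. Release, rise, and check all three from above.

{"api": "play_rows", "payload": {
  "deltas": [0,0,0,0,0,0,1,0,0,0,0,0,0,1,0,0,0,0,0,0,1,0,0,-0.1,0,0,0,1,0,0,-0.3,0,0,0,1]
}}

```text
time_s: 12.45
eef_pos: [0.3354, 0.2533, 0.1068]
tcp_rot: [-3.137, 0.004, 1.507]
wrist_force: [1.0, 0.9, 0.4]
finger_gap: 0.0854
grip_force: 0.0
```

{"api": "play_rows", "payload": {
  "deltas": [0,-0.2,-0.2,0,0,0,1,0,-0.2,-0.2,0,0,0,1,0,-0.2,-0.2,0,0,0,1]
}}

```text
time_s: 12.75
eef_pos: [0.287, 0.2586, 0.1605]
tcp_rot: [3.139, -0.003, 1.509]
wrist_force: [-0.6, 0.3, -0.4]
finger_gap: 0.0859
grip_force: 0.0
```

```bash
python3 - <<'E'
from h import *
st()
for o in halves(snap('top')):
  if .3<o[0]<.62 and .15<o[1]<.6: print(o)
E
```

```text
12.75 [0.287  0.2586 0.1605] [ 3.139e+00 -3.000e-03  1.509e+00] F [-0.6  0.3 -0.4] gap 0.0859 grip 0.0 q [ 0.73  0.04 -0.44  1.09  0.    2.37]
(0.4551, 0.2992, 0.0493, -1.347, 76.0, 47.9, [253, 188])
(0.4467, 0.4053, 0.0493, 1.526, 75.8, 48.0, [212, 191])
(0.3402, 0.2546, 0.0493, -1.549, 75.2, 47.1, [266, 233])
```

All three moulds are closed (tops about 49.3 mm, centred on their bases). Next the bar: compute the arc and the shelf clearance.

```bash
cat >> h.py <<'E'
C=np.array([.582,.0752]);CY=-.127
def cr(x,y,z): # crate -> world
    c,s=np.cos(CY),np.sin(CY); return np.array([C[0]+c*x-s*y,C[1]+s*x+c*y,z])
def bar(q): f=.534+q; return cr(.044-.0511*np.cos(f),0,.058+.0511*np.sin(f))
E
python3 - <<'E'
from h import *
s=snap('top');P=cloud(s)
k=(P[...,2]>.28)&(P[...,2]<.37);yy,xx=np.where(k&(P[...,0]>.6))
p=P[yy,xx]
for a in np.arange(-.1,.4,.1):
  m=(p[:,1]>a)&(p[:,1]<a+.1); print(round(a,1),m.sum(),p[m].min(0).round(3) if m.any() else '')
for q in(.1,.2,.3,2.2):print(q,bar(q).round(4))
st();b=bar(.23)
a,y=go([b[0],b[1],.19],CY)
go(b-[0,0,.008],CY,a,y)
# q from cloud near bar middle
box=(P[...,0]>.5)&(P[...,0]<.72)&(np.abs(P[...,1]-.075)<.1)&(P[...,2]>.07)&(P[...,2]<.12);r=P[box]
c,sn=np.cos(CY),np.sin(CY);xc=(r[:,0]-C[0])*c+(r[:,1]-C[1])*sn
print('bar crate-x',np.percentile(xc,[5,50,95]).round(4),'z',np.percentile(r[:,2],[10,50,90]).round(4))
E
```

```text
-0.1 0 
0.0 0 
0.1 452 [0.737 0.171 0.28 ]
0.2 1389 [0.737 0.2   0.315]
0.3 1300 [0.736 0.301 0.314]
0.1 [0.5848 0.0748 0.0883]
0.2 [0.588  0.0744 0.0922]
0.3 [0.5916 0.074  0.0958]
2.2 [0.6722 0.0637 0.0783]
12.85 [0.2877 0.2581 0.1583] [ 3.141e+00 -1.000e-03  1.508e+00] F [0.1 0.2 0. ] gap 0.0852 grip 0.0 q [ 0.73  0.04 -0.44  1.08 -0.    2.36]
go [0.589  0.0743 0.19  ] 1.444 -> [-0.658, 1.249, -0.126] [0.001, -0.0, 0.041]
go [0.589  0.0743 0.0854] 1.444 -> [0.0, -0.0, 0.419] [0.0, 0.0, 0.0]
bar crate-x [-0.0008  0.0052  0.012 ] z [0.0787 0.096  0.099 ]
```

{"api": "play_rows", "payload": {
  "deltas": [-0.2,0.5,-0.13,0,0,0.041,1,-0.4,0.8,-0.13,0,0,0.041,1,-0.5,0.95,-0.13,0,0,0.041,1,-0.5,0.95,-0.13,0,0,0.041,1,-0.5,0.95,-0.13,0,0,0.041,1]
}}

```text
time_s: 13.35
eef_pos: [0.5007, 0.1273, 0.1873]
tcp_rot: [-3.14, 0.001, 1.442]
wrist_force: [0.9, 1.1, 0.5]
finger_gap: 0.0855
grip_force: 0.0
```

```bash
python3 - <<'E'
from h import *
st();b=bar(.21);go([b[0],b[1],.16],CY)
E
```

```text
13.35 [0.5007 0.1273 0.1873] [-3.140e+00  1.000e-03  1.442e+00] F [0.9 1.1 0.5] gap 0.0855 grip 0.0 q [ 0.25  0.24 -0.12  1.21 -0.    1.95]
go [0.5884 0.0744 0.16  ] 1.444 -> [-0.165, 0.375, 0.109] [-0.001, 0.001, -0.001]
```

{"api": "play_rows", "payload": {
  "deltas": [-0.165,0.375,0.05,0,0,0,1,-0.165,0.375,0.11,0,0,0,1,-0.165,0.375,0.11,0,0,0,1,-0.165,0.375,0.11,0,0,0,1]
}}

```text
time_s: 13.75
eef_pos: [0.5868, 0.0749, 0.1582]
tcp_rot: [-3.137, 0.001, 1.44]
wrist_force: [-1.1, 0.4, -0.4]
finger_gap: 0.0851
grip_force: 0.0
```

```bash
python3 - <<'E'
from h import *
st();s=snap('wrist','w3');P=cloud(s)
r=P.reshape(-1,3);c,sn=np.cos(CY),np.sin(CY);d=r[:,:2]-C
xc=d[:,0]*c+d[:,1]*sn;yc=-d[:,0]*sn+d[:,1]*c
col=s['img'].reshape(-1,3);k=(r[:,2]>.08)&(r[:,2]<.125)&(np.abs(yc)<.03)&(np.abs(xc)<.06)
print(k.sum(),np.nanpercentile(xc[k],[5,50,95]),np.nanpercentile(r[k,2],[5,50,95]))
st();b=bar(.21);go(b-[0,0,.008],CY)
E
```

```text
13.75 [0.5868 0.0749 0.1582] [-3.137e+00  1.000e-03  1.440e+00] F [-1.1  0.4 -0.4] gap 0.0851 grip 0.0 q [ 0.13  0.39  0.01  1.2  -0.    1.83]
1251 [0.00270895 0.00794593 0.01314391] [0.09422616 0.0978417  0.09938712]
13.8 [0.586  0.0758 0.1594] [-3.138e+00  1.000e-03  1.441e+00] F [-0.9  0.   0.1] gap 0.0853 grip 0.0 q [0.13 0.38 0.01 1.2  0.   1.83]
go [0.5884 0.0744 0.0846] 1.444 -> [-0.004, 0.011, 0.299] [-0.002, 0.001, -0.001]
```

View pics/w3.png

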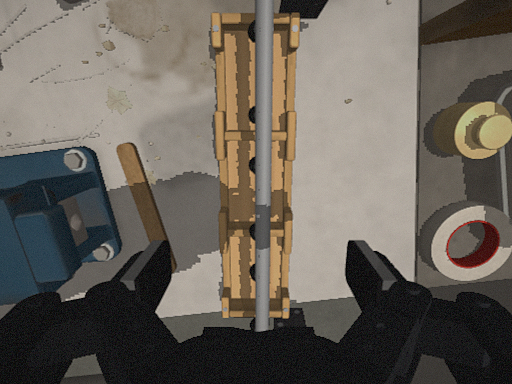

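The wrist view shows the bar along column 263 with centre-cell feet at rows 165 and 231. The bare middle is at about row 198, right under the TCP. Descend and pinch.

{"api": "play_rows", "payload": {
  "deltas": [-0.004,0.01,0.15,0,0,0,1,-0.004,0.01,0.25,0,0,0,1,-0.004,0.01,0.302,0,0,0,1,-0.004,0.01,0.302,0,0,0,0,-0.004,0.01,0.302,0,0,0,0]
}}

```text
time_s: 14.3
eef_pos: [0.589, 0.0758, 0.0871]
tcp_rot: [3.141, -0.0, 1.444]
wrist_force: [-0.6, -0.6, 0.7]
finger_gap: 0.0591
grip_force: 0.0
```

{"api": "play_rows", "payload": {
  "deltas": [0,0,0,0,0,0,0,0,0,0,0,0,0,0,0,0,0,0,0,0,0,0,0,0,0,0,0,0,0,0,0,0,0,0,0]
}}

```text
time_s: 14.8
eef_pos: [0.5895, 0.0754, 0.0866]
tcp_rot: [3.14, -0.0, 1.443]
wrist_force: [0.0, 0.9, 4.4]
finger_gap: 0.0092
grip_force: 58.7
```

```bash
python3 - <<'E'
from h import *
s=st()
p=np.array(s['eef_pos']);hg=cr(.044,0,.058)
d=p[:2]-C;xc=d[0]*np.cos(CY)+d[1]*np.sin(CY);print('xc',xc)
q0=np.arccos((.044-xc)/.0511)-.534;print('q0',q0,bar(q0))
for q in np.arange(q0,2.26,.2):
  go(p+bar(q)-bar(q0),CY,p,s['tcp_rot'][2])
E
```

```text
14.8 [0.5895 0.0754 0.0866] [ 3.14  -0.     1.443] F [0.  0.9 4.4] gap 0.0092 grip 58.7 q [ 0.13  0.43 -0.11  1.03  0.    1.83]
xc 0.00737392469682853
q0 0.23766165654772609 [0.58931454 0.07426603 0.09363342]
go [0.5895 0.0754 0.0866] 1.444 -> [0.0, 0.0, 0.0] [-0.0, 0.0, -0.001]
go [0.5972 0.0744 0.0932] 1.444 -> [0.0, 0.031, -0.026] [-0.0, 0.0, -0.001]
go [0.6061 0.0733 0.0981] 1.444 -> [0.0, 0.067, -0.046] [-0.0, 0.0, -0.001]
go [0.6158 0.072  0.1011] 1.444 -> [0.0, 0.106, -0.058] [-0.0, 0.0, -0.001]
go [0.6258 0.0707 0.1021] 1.444 -> [0.0, 0.147, -0.062] [-0.0, 0.0, -0.001]
go [0.6359 0.0695 0.1011] 1.444 -> [0.0, 0.187, -0.058] [-0.0, 0.0, -0.001]
go [0.6456 0.0682 0.098 ] 1.444 -> [0.0, 0.226, -0.046] [-0.0, 0.0, -0.001]
go [0.6544 0.0671 0.0931] 1.444 -> [0.0, 0.262, -0.026] [-0.0, 0.0, -0.001]
go [0.6622 0.0661 0.0866] 1.444 -> [0.0, 0.293, 0.0] [-0.0, 0.0, -0.001]
go [0.6685 0.0653 0.0786] 1.444 -> [0.0, 0.319, 0.032] [-0.0, 0.0, -0.001]
go [0.673  0.0647 0.0695] 1.444 -> [0.0, 0.337, 0.069] [-0.0, 0.0, -0.001]
```

{"api": "play_rows", "payload": {
  "deltas": [0,0.031,-0.026,0,0,0,0,0,0.067,-0.046,0,0,0,0,0,0.106,-0.058,0,0,0,0,0,0.147,-0.062,0,0,0,0,0,0.147,-0.062,0,0,0,0]
}}

```text
time_s: 15.3
eef_pos: [0.6248, 0.0705, 0.1023]
tcp_rot: [-3.14, 0.0, 1.443]
wrist_force: [-5.1, -13.7, 10.3]
finger_gap: 0.0092
grip_force: 63.6
```

{"api": "play_rows", "payload": {
  "deltas": [0,0.04,0.004,0,0,0,0,0,0.079,0.016,0,0,0,0,0,0.115,0.036,0,0,0,0,0,0.146,0.062,0,0,0,0,0,0.146,0.062,0,0,0,0]
}}

```text
time_s: 15.8
eef_pos: [0.6614, 0.0657, 0.0847]
tcp_rot: [-3.139, 0.001, 1.442]
wrist_force: [2.0, -7.0, -4.3]
finger_gap: 0.0092
grip_force: 69.6
```

{"api": "play_rows", "payload": {
  "deltas": [0,0.026,0.032,0,0,0,0,0,0.044,0.069,0,0,0,0,0,0.044,0.069,0,0,0,0,0,0.044,0.069,0,0,0,0]
}}

```text
time_s: 16.2
eef_pos: [0.6739, 0.0642, 0.0688]
tcp_rot: [3.139, 0.0, 1.442]
wrist_force: [7.4, 10.6, -6.0]
finger_gap: 0.0092
grip_force: 65.3
```

```bash
python3 - <<'E'
from h import *
st()
E
```

```text
16.2 [0.6739 0.0642 0.0688] [3.139 0.    1.442] F [ 7.4 10.6 -6. ] gap 0.0092 grip 65.3 q [ 0.1   0.58  0.1   1.09 -0.    1.79]
```

{"api": "play_rows", "payload": {
  "deltas": [0,0,0,0,0,0,0.5,0,0,0,0,0,0,0.5,0,0,0,0,0,0,0.5,0,0,-0.2,0,0,0,1,0,0,-0.4,0,0,0,1]
}}

```text
time_s: 16.7
eef_pos: [0.671, 0.0645, 0.1685]
tcp_rot: [-3.138, 0.001, 1.443]
wrist_force: [0.6, -0.0, 0.5]
finger_gap: 0.0704
grip_force: 0.0
```

{"api": "play_rows", "payload": {
  "deltas": [0.3,-0.5,-0.15,0,0,0,1,0.4,-0.6,-0.15,0,0,0,1,0.4,-0.6,-0.15,0,0,0,1,0.4,-0.6,-0.15,0,0,0,1,0.4,-0.6,-0.15,0,0,0,1]
}}

```text
time_s: 17.2
eef_pos: [0.5337, 0.1854, 0.208]
tcp_rot: [3.141, -0.001, 1.447]
wrist_force: [-0.1, -0.7, -0.1]
finger_gap: 0.0853
grip_force: 0.0
```

```bash
python3 - <<'E'
from h import *
st();s=snap('top','t2')
for o in halves(s):
  if .3<o[0]<.62 and .15<o[1]<.6: print(o)
P=cloud(s);h=cv2.cvtColor(s['img'],cv2.COLOR_RGB2HSV)
box=(P[...,0]>.5)&(P[...,0]<.63)&(P[...,1]>-.09)&(P[...,1]<.24)
w=box&(P[...,2]>.028)&(P[...,2]<.044)&(h[...,1]>90)
print('crate',cv2.minAreaRect((P[w][:,:2]*1000).astype(np.float32)),w.sum())
b=(P[...,0]>.6)&(P[...,0]<.72)&(np.abs(P[...,1]-.07)<.1)&(P[...,2]>.06)&(P[...,2]<.12);print('bar',b.sum(),np.nanmedian(P[b],0))
E
```

```text
17.2 [0.5337 0.1854 0.208 ] [ 3.141e+00 -1.000e-03  1.447e+00] F [-0.1 -0.7 -0.1] gap 0.0853 grip 0.0 q [0.33 0.31 0.03 1.29 0.   2.03]
(0.4551, 0.2992, 0.0491, -1.354, 75.9, 47.8, [253, 189])
(0.4466, 0.4053, 0.0492, 1.533, 76.1, 47.8, [212, 191])
(0.3373, 0.2552, 0.0495, 1.506, 75.7, 47.9, [270, 235])
crate ((586.552001953125, 125.10562133789062), (190.834228515625, 66.2015380859375), 82.56404876708984) 143
bar 0 [nan nan nan]
  return np.nanmean(a, axis, out=out, keepdims=keepdims)
```

View pics/t2.png

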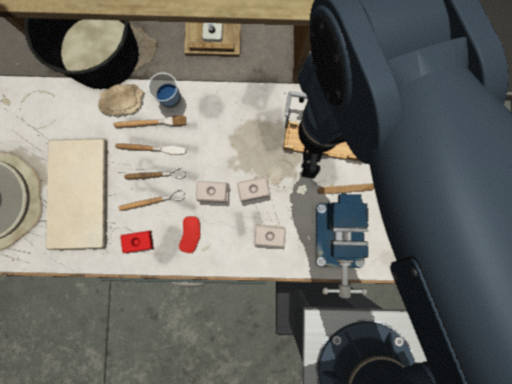

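The bar now stands back behind the crate and the three closed moulds stay put at (212,191), (253,189) and (270,235). Now carry the moulds, first A at (.456,.299).

```bash
python3 - <<'E'
from h import *
st();a,y=go([.4558,.2994,.10],.218);go([.4558,.2994,.006],.218,a,y)
for i in(-1,0,1):print(cr(0,.094*i,0))
E
```

```text
17.25 [0.5353 0.1843 0.2074] [ 3.140e+00 -1.000e-03  1.446e+00] F [0.1 1.1 0.9] gap 0.0852 grip 0.0 q [ 0.33  0.32  0.03  1.29 -0.    2.03]
go [0.4558 0.2994 0.1   ] 1.789 -> [0.417, -0.373, 0.429] [0.001, -0.0, -0.218]
go [0.4558 0.2994 0.006 ] 1.789 -> [0.0, -0.0, 0.376] [0.0, 0.0, 0.0]
[ 0.57009407 -0.01804296  0.        ]
[0.582  0.0752 0.    ]
[0.59390593 0.16844296 0.        ]
```

{"api": "play_rows", "payload": {
  "deltas": [0.417,-0.373,0.429,0,0,-0.218,1,0.417,-0.373,0.429,0,0,-0.218,1,0.417,-0.373,0.429,0,0,-0.218,1,0.417,-0.373,0.429,0,0,-0.218,1,0.417,-0.373,0.429,0,0,-0.218,1]
}}

```text
time_s: 17.75
eef_pos: [0.4552, 0.2986, 0.0963]
tcp_rot: [-3.137, 0.002, 1.788]
wrist_force: [-0.1, -0.2, 0.4]
finger_gap: 0.0853
grip_force: 0.0
```

{"api": "play_rows", "payload": {
  "deltas": [0,0,0,0,0,0,1,0,0,0,0,0,0,1]
}}

```text
time_s: 17.95
eef_pos: [0.4587, 0.2976, 0.0997]
tcp_rot: [3.14, -0.0, 1.784]
wrist_force: [0.6, -1.0, 0.5]
finger_gap: 0.0855
grip_force: 0.0
```

```bash
python3 - <<'E'
from h import *
st()
for o in halves(snap('wrist')):
  if .3<o[0]<.62 and .15<o[1]<.6: print(o)
go([.4558,.2994,.006],.218)
E
```

```text
17.95 [0.4587 0.2976 0.0997] [ 3.14  -0.     1.784] F [ 0.6 -1.   0.5] gap 0.0855 grip 0.0 q [ 0.58  0.35 -0.2   1.01 -0.    1.93]
(0.4469, 0.4001, 0.0501, 1.549, 67.5, 48.2, [275, 55])
(0.4553, 0.2977, 0.0502, -1.351, 76.6, 48.0, [256, 200])
(0.3378, 0.2557, 0.0504, 1.463, 71.9, 43.0, [89, 227])
go [0.4558 0.2994 0.006 ] 1.789 -> [0.01, -0.011, 0.375] [0.001, -0.0, -0.003]
```

{"api": "play_rows", "payload": {
  "deltas": [0.008,-0.011,0.18,0,0,0,1,0.008,-0.011,0.3,0,0,0,1,0.008,-0.011,0.375,0,0,0,1,0.008,-0.011,0.375,0,0,0,1,0.008,-0.011,0.375,0,0,0,0]
}}

```text
time_s: 18.5
eef_pos: [0.4552, 0.2992, 0.0061]
tcp_rot: [3.141, -0.0, 1.784]
wrist_force: [0.6, 1.0, 0.8]
finger_gap: 0.0733
grip_force: 0.0
```

{"api": "play_rows", "payload": {
  "deltas": [0,0,0,0,0,0,0,0,0,0,0,0,0,0,0,0,0,0,0,0,0,0,0,0,0,0,0,0,0,0,0,0,0,0,0]
}}

```text
time_s: 19.0
eef_pos: [0.4556, 0.3, 0.0071]
tcp_rot: [3.138, -0.001, 1.785]
wrist_force: [0.4, -2.5, 5.4]
finger_gap: 0.0508
grip_force: 62.8
```

{"api": "play_rows", "payload": {
  "deltas": [0,0,-0.1,0,0,0,0,0,0,-0.25,0,0,0,0,0,0,-0.36,0,0,0,0,0,0,-0.36,0,0,0,0,0,0,-0.36,0,0,0,0]
}}

```text
time_s: 19.5
eef_pos: [0.4544, 0.2996, 0.0957]
tcp_rot: [3.14, -0.0, 1.785]
wrist_force: [-0.9, -0.2, -4.0]
finger_gap: 0.0507
grip_force: 65.4
```

```bash
python3 - <<'E'
from h import *
st();s=snap('wrist','w4');P=cloud(s)
held();p=cr(0,-.094,.1);st();go(p,CY)
E
```

```text
19.5 [0.4544 0.2996 0.0957] [ 3.14  -0.     1.785] F [-0.9 -0.2 -4. ] gap 0.0507 grip 65.4 q [ 0.58  0.35 -0.22  1.   -0.    1.94]
held tool mm 36.7 0.4 ztop -21.6 (7.5, 51.5) 6.1
19.6 [0.4534 0.299  0.0941] [-3.140e+00  1.000e-03  1.785e+00] F [ 0.1 -0.1 -5.3] gap 0.0512 grip 65.4 q [ 0.58  0.35 -0.22  1.   -0.    1.94]
go [ 0.5701 -0.018   0.1   ] 1.444 -> [-1.339, 0.186, -0.023] [-0.001, 0.001, 0.217]
```

View pics/w4.png

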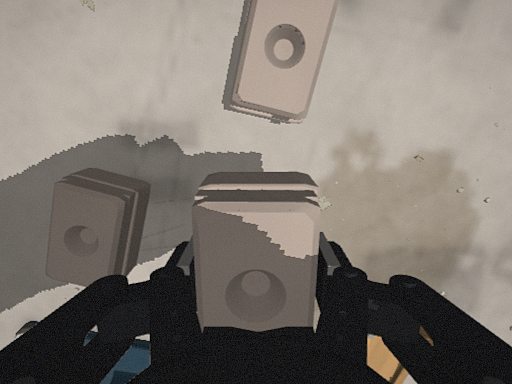

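The mould was lifted as one piece, with the cover at (257,290) square on its base. Carry it to the far cell (crate y −94).

{"api": "play_rows", "payload": {
  "deltas": [-0.1,0.1,-0.06,0,0,0.1,0,-0.3,0.186,-0.06,0,0,0.217,0,-0.5,0.186,-0.06,0,0,0.217,0,-0.7,0.186,-0.06,0,0,0.217,0,-0.85,0.186,-0.06,0,0,0.217,0]
}}

```text
time_s: 20.1
eef_pos: [0.5441, 0.0993, 0.1084]
tcp_rot: [-3.139, 0.001, 1.444]
wrist_force: [1.5, 0.4, -4.2]
finger_gap: 0.0508
grip_force: 65.4
```

```bash
sed -i 's/(q\[...,2\]>-.03)&(q\[...,2\]<.02)/(q[...,2]>zr[0])\&(q[...,2]<zr[1])/; s/def held(tz=(.03,.0),show=True)/def held(zr=(-.03,.02))/' h.py; python3 - <<'E'
from h import *
held((-.055,-.036));st();go(cr(0,-.094,.1),CY)
E
```

```text
held tool mm 13.8 -2.9 ztop -42.8 (48.7, 58.0) 89.4
20.15 [0.5452 0.0942 0.1085] [-3.14   0.004  1.441] F [ 1.3 -4.9 -3.3] gap 0.0509 grip 65.3 q [ 0.17  0.36 -0.17  1.05 -0.    1.87]
go [ 0.5701 -0.018   0.1   ] 1.444 -> [-0.432, 0.157, 0.036] [-0.001, 0.003, -0.002]
```

{"api": "play_rows", "payload": {
  "deltas": [-0.15,0.1,0,0,0,0,0,-0.3,0.157,0,0,0,0,0,-0.425,0.157,0,0,0,0,0,-0.425,0.157,0,0,0,0,0,-0.425,0.157,0,0,0,0,0]
}}

```text
time_s: 20.65
eef_pos: [0.5695, -0.0092, 0.1088]
tcp_rot: [-3.139, 0.0, 1.443]
wrist_force: [-0.3, 0.9, -4.2]
finger_gap: 0.0507
grip_force: 65.3
```

{"api": "play_rows", "payload": {
  "deltas": [0,0,0,0,0,0,0,0,0,0,0,0,0,0,0,0,0,0,0,0,0]
}}

```text
time_s: 20.95
eef_pos: [0.5703, -0.0076, 0.1101]
tcp_rot: [-3.141, 0.0, 1.446]
wrist_force: [-0.0, -0.7, -4.4]
finger_gap: 0.0509
grip_force: 65.3
```

```bash
python3 - <<'E'
from h import *
st();s=held((-.055,-.036));st();go(cr(0,-.094,.04),CY)
# crate pose from wrist depth: wall tops z~.036
P=cloud(s);h=cv2.cvtColor(s['img'],cv2.COLOR_RGB2HSV)
m=(P[...,2]>.033)&(P[...,2]<.040)&(h[...,1]>90)&(P[...,0]>.5)&(P[...,0]<.66)
r=P[m];d=r[:,:2]-C;c,sn=np.cos(CY),np.sin(CY);xc=d[:,0]*c+d[:,1]*sn;yc=-d[:,0]*sn+d[:,1]*c
print('xc',np.percentile(xc,[1,3,97,99]).round(4),'yc',np.percentile(yc,[1,99]).round(4),m.sum())
for a in np.arange(-.15,.15,.03):
  k=(yc>a)&(yc<a+.03)
  if k.sum()>30:print(round(a,2),np.percentile(xc[k],[2,98]).round(4),k.sum())
E
```

```text
20.95 [ 0.5703 -0.0076  0.1101] [-3.141  0.     1.446] F [-0.  -0.7 -4.4] gap 0.0509 grip 65.3 q [-0.01  0.38 -0.13  1.06 -0.    1.68]
held tool mm 7.0 -0.7 ztop -42.6 (48.3, 55.9) 88.8
21.0 [ 0.5704 -0.0077  0.1102] [-3.142  0.     1.446] F [-0.7  0.3 -4.8] gap 0.0504 grip 65.3 q [-0.01  0.38 -0.13  1.06 -0.    1.68]
go [ 0.5701 -0.018   0.04  ] 1.444 -> [-0.041, 0.004, 0.281] [-0.0, 0.0, 0.001]
xc [-0.034  -0.0334  0.0357  0.0364] yc [-0.059   0.0521] 3921
-0.06 [-0.0339  0.0357] 1605
-0.03 [-0.0339  0.0361] 107
0.0 [-0.0337  0.0365] 238
0.03 [-0.0334  0.0362] 1957
```

```bash
python3 - <<'E'
from h import *
st();go(cr(.0003,-.093,.046),CY)
E
```

```text
21.0 [ 0.5704 -0.0077  0.1102] [-3.142  0.     1.446] F [-0.7  0.3 -4.8] gap 0.0504 grip 65.3 q [-0.01  0.38 -0.13  1.06 -0.    1.68]
go [ 0.5705 -0.0171  0.046 ] 1.444 -> [-0.037, 0.005, 0.257] [-0.0, 0.0, 0.001]
```

{"api": "play_rows", "payload": {
  "deltas": [-0.037,0.005,0,0,0,0,0,-0.037,0.005,0.15,0,0,0,0,-0.037,0.005,0.257,0,0,0,0,-0.037,0.005,0.257,0,0,0,0,-0.037,0.005,0.257,0,0,0,0]
}}

```text
time_s: 21.5
eef_pos: [0.5704, -0.0182, 0.0463]
tcp_rot: [-3.141, 0.0, 1.444]
wrist_force: [0.3, -0.6, -3.0]
finger_gap: 0.0504
grip_force: 65.8
```

```bash
python3 - <<'E'
from h import *
s=snap('wrist','w5');st();go(cr(.0003,-.093,.018),CY)
E
```

```text
21.55 [ 0.5712 -0.0181  0.0471] [3.14  0.    1.444] F [-0.3  0.4 -3.7] gap 0.0507 grip 65.8 q [-0.03  0.44 -0.22  0.92 -0.    1.67]
go [ 0.5705 -0.0171  0.018 ] 1.444 -> [0.004, -0.003, 0.117] [0.001, 0.0, 0.0]
```

View pics/w5.png

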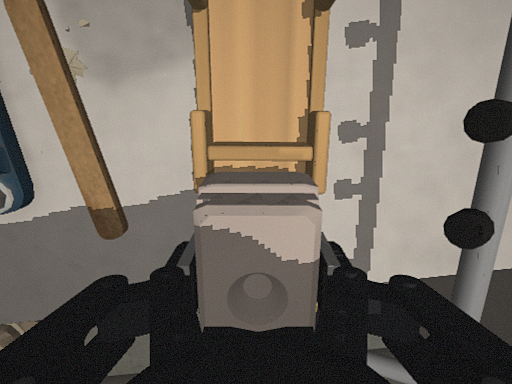

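The wrist view shows the mould between the walls (columns 192 to 328, mould centred at 258) and just clear of the divider at row 153. Lower it.

{"api": "play_rows", "payload": {
  "deltas": [0.003,0,0.05,0,0,0,0,0.003,0,0.09,0,0,0,0,0.003,0,0.117,0,0,0,0,0.003,0,0.117,0,0,0,0]
}}

```text
time_s: 21.95
eef_pos: [0.5704, -0.0172, 0.0168]
tcp_rot: [3.141, 0.0, 1.445]
wrist_force: [-0.9, -0.4, -0.3]
finger_gap: 0.0511
grip_force: 67.3
```

```bash
python3 - <<'E'
from h import *
st()
E
```

```text
21.95 [ 0.5704 -0.0172  0.0168] [3.141 0.    1.445] F [-0.9 -0.4 -0.3] gap 0.0511 grip 67.3 q [-0.03  0.47 -0.26  0.85 -0.    1.67]
```

Floor contact, with the weight taken. Release and retreat toward base C.

{"api": "play_rows", "payload": {
  "deltas": [0,0,0,0,0,0,1,0,0,0,0,0,0,1,0,0,0,0,0,0,1,0,0,-0.15,0,0,0,1,0,0,-0.35,0,0,0,1]
}}

```text
time_s: 22.45
eef_pos: [0.5687, -0.0171, 0.103]
tcp_rot: [-3.136, 0.001, 1.444]
wrist_force: [1.8, 0.1, 0.3]
finger_gap: 0.0852
grip_force: 0.0
```

{"api": "play_rows", "payload": {
  "deltas": [0.1,-0.05,-0.2,0,0,0,1,0.3,-0.1,-0.2,0,0,0,1,0.5,-0.2,-0.2,0,0,0,1,0.7,-0.3,-0.2,0,0,0,1,0.85,-0.4,-0.2,0,0,0,1]
}}

```text
time_s: 22.95
eef_pos: [0.5028, 0.1972, 0.1545]
tcp_rot: [3.14, -0.001, 1.444]
wrist_force: [0.1, 1.1, 0.6]
finger_gap: 0.0853
grip_force: 0.0
```

```bash
python3 - <<'E'
from h import *
st()
for n in('wrist','top'):
 for o in halves(snap(n)):
  if .3<o[0]<.64 and -.1<o[1]<.6: print(n,o)
a,y=go([.4462,.4048,.11],-.017)
go([.3375,.255,.11],-.065)
E
```

```text
22.95 [0.5028 0.1972 0.1545] [ 3.140e+00 -1.000e-03  1.444e+00] F [0.1 1.1 0.6] gap 0.0853 grip 0.0 q [ 0.37  0.3  -0.13  1.14 -0.    2.07]
wrist (0.3374, 0.2534, 0.0501, 1.507, 76.3, 49.1, [59, 148])
wrist (0.4112, 0.1196, 0.0208, -0.563, 20.8, 19.2, [182, 263])
top (0.4466, 0.4054, 0.0493, 1.537, 75.6, 47.5, [212, 192])
top (0.3374, 0.2551, 0.0495, 1.512, 75.7, 47.9, [270, 235])
go [0.4462 0.4048 0.11  ] 1.554 -> [0.787, -0.315, 0.179] [-0.0, -0.001, -0.066]
go [0.3375 0.255  0.11  ] 1.506 -> [0.139, -0.675, 0.178] [-0.0, -0.001, -0.035]
```

{"api": "play_rows", "payload": {
  "deltas": [0.139,-0.677,0.18,0,0,-0.037,1,0.139,-0.677,0.18,0,0,-0.037,1,0.139,-0.677,0.18,0,0,-0.037,1,0.139,-0.677,0.18,0,0,-0.037,1,0.139,-0.677,0.18,0,0,-0.037,1]
}}

```text
time_s: 23.55
eef_pos: [0.3361, 0.2508, 0.1085]
tcp_rot: [-3.139, 0.001, 1.505]
wrist_force: [0.2, 0.1, 0.6]
finger_gap: 0.0852
grip_force: 0.0
```

{"api": "play_rows", "payload": {
  "deltas": [0,0,0,0,0,0,1,0,0,0,0,0,0,1]
}}

```text
time_s: 23.75
eef_pos: [0.3409, 0.2513, 0.1097]
tcp_rot: [3.14, -0.001, 1.502]
wrist_force: [-0.8, 0.1, -0.1]
finger_gap: 0.0853
grip_force: 0.0
```

```bash
python3 - <<'E'
from h import *
for o in halves(snap('wrist')):
  if .3<o[0]<.64 and -.1<o[1]<.6: print(o)
st()
go([.3375,.2545,.006],-.062)
E
```

```text
(0.4459, 0.3712, 0.05, -0.078, 48.9, 11.6, [414, 10])
(0.4441, 0.3656, 0.0301, -0.254, 52.2, 14.5, [396, 30])
(0.3376, 0.2539, 0.0502, 1.51, 75.9, 48.1, [254, 193])
(0.4101, 0.1208, 0.0209, 0.266, 19.2, 17.3, [340, 323])
23.8 [0.3409 0.2512 0.1096] [ 3.141e+00 -1.000e-03  1.502e+00] F [-0.1  0.  -0.4] gap 0.0854 grip 0.0 q [ 0.64  0.15 -0.46  0.96 -0.    2.28]
go [0.3375 0.2545 0.006 ] 1.509 -> [0.012, -0.015, 0.414] [0.001, -0.0, -0.005]
```

{"api": "play_rows", "payload": {
  "deltas": [0.012,-0.014,0.18,0,0,-0.005,1,0.012,-0.014,0.34,0,0,-0.005,1,0.012,-0.014,0.414,0,0,-0.005,1,0.012,-0.014,0.414,0,0,-0.005,1,0.012,-0.014,0.414,0,0,-0.005,0]
}}

```text
time_s: 24.3
eef_pos: [0.3371, 0.2543, 0.006]
tcp_rot: [-3.141, 0.0, 1.509]
wrist_force: [-0.6, -0.2, -0.7]
finger_gap: 0.0732
grip_force: 0.0
```

{"api": "play_rows", "payload": {
  "deltas": [0,0,0,0,0,0,0,0,0,0,0,0,0,0,0,0,0,0,0,0,0,0,0,0,0,0,0,0,0,0,0,0,0,0,0]
}}

```text
time_s: 24.8
eef_pos: [0.3376, 0.255, 0.0073]
tcp_rot: [3.139, -0.002, 1.51]
wrist_force: [0.4, -1.3, 5.6]
finger_gap: 0.0515
grip_force: 62.7
```

{"api": "play_rows", "payload": {
  "deltas": [0,0,-0.1,0,0,0,0,0,0,-0.25,0,0,0,0,0,0,-0.42,0,0,0,0,0,0,-0.42,0,0,0,0,0,0,-0.42,0,0,0,0]
}}

```text
time_s: 25.3
eef_pos: [0.3369, 0.2548, 0.1118]
tcp_rot: [3.139, -0.002, 1.51]
wrist_force: [-0.4, -0.2, -4.8]
finger_gap: 0.0507
grip_force: 68.9
```

```bash
python3 - <<'E'
from h import *
st();held((-.055,-.036));p=cr(.0003,.001,.11);st();go(p,CY)
E
```

```text
25.3 [0.3369 0.2548 0.1118] [ 3.139e+00 -2.000e-03  1.510e+00] F [-0.4 -0.2 -4.8] gap 0.0507 grip 68.9 q [ 0.65  0.14 -0.46  0.96 -0.    2.28]
held tool mm 8.6 1.9 ztop -43.7 (55.3, 48.8) 0.4
25.35 [0.3361 0.2542 0.1106] [ 3.141 -0.     1.51 ] F [ 0.2 -0.3 -3.3] gap 0.0504 grip 68.9 q [ 0.65  0.14 -0.46  0.96 -0.    2.28]
go [0.5824 0.0762 0.11  ] 1.444 -> [-0.651, 1.026, 0.003] [0.0, -0.0, 0.042]
```

{"api": "play_rows", "payload": {
  "deltas": [0,0.2,0,0,0,0.042,0,-0.1,0.4,0,0,0,0.042,0,-0.2,0.58,0,0,0,0.042,0,-0.35,0.72,0,0,0,0.042,0,-0.45,0.88,0,0,0,0.042,0]
}}

```text
time_s: 25.85
eef_pos: [0.5444, 0.1299, 0.1085]
tcp_rot: [-3.138, 0.002, 1.444]
wrist_force: [0.7, 1.4, -3.4]
finger_gap: 0.0509
grip_force: 69.0
```

{"api": "play_rows", "payload": {
  "deltas": [-0.1,0.1,0,0,0,0,0,-0.17,0.13,0,0,0,0,0,-0.17,0.13,0,0,0,0,0,-0.17,0.13,0,0,0,0,0]
}}

```text
time_s: 26.25
eef_pos: [0.5706, 0.0854, 0.1089]
tcp_rot: [-3.138, 0.001, 1.443]
wrist_force: [-0.9, 1.5, -3.2]
finger_gap: 0.0508
grip_force: 68.9
```

```bash
python3 - <<'E'
from h import *
st();held((-.055,-.036));st();go(cr(.0003,.001,.046),CY)
E
```

```text
26.25 [0.5706 0.0854 0.1089] [-3.138e+00  1.000e-03  1.443e+00] F [-0.9  1.5 -3.2] gap 0.0508 grip 68.9 q [ 0.15  0.39 -0.11  1.07  0.    1.85]
held tool mm 7.6 1.4 ztop -42.1 (55.0, 48.2) 0.4
26.3 [0.5706 0.086  0.1093] [-3.139  0.     1.444] F [-0.3  0.1 -3.8] gap 0.0509 grip 68.9 q [ 0.15  0.39 -0.11  1.07  0.    1.85]
go [0.5824 0.0762 0.046 ] 1.444 -> [-0.033, 0.053, 0.253] [-0.002, 0.0, 0.0]
```

{"api": "play_rows", "payload": {
  "deltas": [-0.033,0.053,0,0,0,0,0,-0.033,0.053,0.15,0,0,0,0,-0.033,0.053,0.25,0,0,0,0,-0.033,0.053,0.25,0,0,0,0,-0.033,0.053,0.25,0,0,0,0]
}}

```text
time_s: 26.8
eef_pos: [0.5838, 0.0764, 0.0484]
tcp_rot: [-3.141, 0.0, 1.445]
wrist_force: [0.1, -0.2, -3.9]
finger_gap: 0.0508
grip_force: 68.9
```

```bash
python3 - <<'E'
from h import *
s=snap('wrist','w6');st();go(cr(.0003,.001,.018),CY)
E
```

```text
26.85 [0.5846 0.0764 0.0493] [ 3.14  -0.     1.445] F [ 0.1  0.5 -2.9] gap 0.0506 grip 68.9 q [ 0.13  0.46 -0.17  0.94 -0.    1.83]
go [0.5824 0.0762 0.018 ] 1.444 -> [-0.002, -0.009, 0.125] [0.001, -0.0, 0.001]
```

View pics/w6.png

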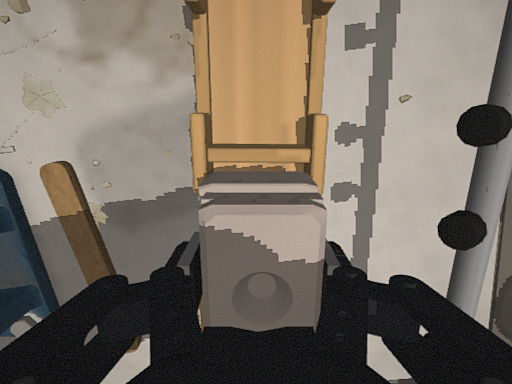

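The alignment matches the first cell: mould centred at column 262 between walls at 190 and 328, clear of the divider at row 153. It sits about 1.5 mm too far in +x, so I'll correct that while lowering.

{"api": "play_rows", "payload": {
  "deltas": [-0.002,-0.007,0.03,0,0,0,0,-0.002,-0.007,0.07,0,0,0,0,-0.002,-0.007,0.1,0,0,0,0,-0.002,-0.007,0.126,0,0,0,0,-0.002,-0.007,0.126,0,0,0,0]
}}

```text
time_s: 27.35
eef_pos: [0.5819, 0.0756, 0.0169]
tcp_rot: [3.142, 0.0, 1.444]
wrist_force: [-3.1, -0.2, 3.1]
finger_gap: 0.0507
grip_force: 71.2
```

```bash
python3 - <<'E'
from h import *
st()
E
```

```text
27.35 [0.5819 0.0756 0.0169] [3.142 0.    1.444] F [-3.1 -0.2  3.1] gap 0.0507 grip 71.2 q [ 0.13  0.49 -0.22  0.87 -0.    1.83]
```

{"api": "play_rows", "payload": {
  "deltas": [0,0,0,0,0,0,1,0,0,0,0,0,0,1,0,0,0,0,0,0,1,0,0,-0.15,0,0,0,1,0,0,-0.35,0,0,0,1]
}}

```text
time_s: 27.85
eef_pos: [0.5803, 0.0754, 0.1029]
tcp_rot: [-3.137, 0.001, 1.444]
wrist_force: [1.1, 0.4, 0.5]
finger_gap: 0.0855
grip_force: 0.0
```

{"api": "play_rows", "payload": {
  "deltas": [0.1,-0.05,-0.15,0,0,0,1,0.3,-0.1,-0.15,0,0,0,1,0.5,-0.2,-0.15,0,0,0,1,0.7,-0.3,-0.15,0,0,0,1,0.85,-0.35,-0.15,0,0,0,1]
}}

```text
time_s: 28.35
eef_pos: [0.5216, 0.2964, 0.142]
tcp_rot: [3.141, -0.0, 1.444]
wrist_force: [0.9, -0.0, 0.5]
finger_gap: 0.0851
grip_force: 0.0
```

```bash
python3 - <<'E'
from h import *
st()
for n in('wrist','top'):
 for o in halves(snap(n)):
  if .3<o[0]<.64 and -.1<o[1]<.6: print(n,o)
a,y=go([.4464,.4048,.11],-.017)
E
```

```text
28.35 [0.5216 0.2964 0.142 ] [ 3.141 -0.     1.444] F [ 0.9 -0.   0.5] gap 0.0851 grip 0.0 q [ 0.52  0.41  0.    1.16 -0.    2.21]
wrist (0.4469, 0.4043, 0.0501, 1.54, 76.4, 49.1, [143, 68])
top (0.57, -0.0187, 0.0589, 1.435, 75.2, 47.6, [383, 144])
top (0.4466, 0.4056, 0.0493, 1.538, 76.2, 47.7, [212, 192])
go [0.4464 0.4048 0.11  ] 1.554 -> [0.379, -0.347, 0.127] [0.0, -0.001, -0.066]
```

{"api": "play_rows", "payload": {
  "deltas": [0.379,-0.35,0.127,0,0,-0.068,1,0.379,-0.35,0.127,0,0,-0.068,1,0.379,-0.35,0.127,0,0,-0.068,1,0.379,-0.35,0.127,0,0,-0.068,1]
}}

```text
time_s: 28.85
eef_pos: [0.4452, 0.4021, 0.1086]
tcp_rot: [-3.14, 0.001, 1.555]
wrist_force: [-0.1, 0.8, -0.0]
finger_gap: 0.0856
grip_force: 0.0
```

{"api": "play_rows", "payload": {
  "deltas": [0,0,0,0,0,0,1,0,0,0,0,0,0,1]
}}

```text
time_s: 29.05
eef_pos: [0.4485, 0.3992, 0.1102]
tcp_rot: [3.141, 0.0, 1.55]
wrist_force: [0.0, 0.3, 0.3]
finger_gap: 0.0853
grip_force: 0.0
```

```bash
python3 - <<'E'
from h import *
for o in halves(snap('wrist')):
  if .3<o[0]<.64 and -.1<o[1]<.6: print(o)
st()
go([.4464,.4048,.006],-.018)
E
```

```text
(0.4928, 0.5288, 0.012, -1.462, 20.4, 9.2, [315, 19])
(0.4295, 0.5271, 0.012, -1.322, 20.6, 8.2, [229, 24])
(0.4475, 0.4216, 0.0501, -0.028, 48.1, 41.9, [257, 172])
(0.4481, 0.3838, 0.0503, -0.038, 45.1, 33.8, [260, 228])
29.1 [0.4487 0.3991 0.1103] [ 3.141 -0.     1.55 ] F [-0.4 -0.5 -0.4] gap 0.0856 grip 0.0 q [ 0.73  0.43 -0.05  1.09 -0.    2.32]
go [0.4464 0.4048 0.006 ] 1.553 -> [0.023, -0.01, 0.417] [0.0, -0.0, -0.002]
```

{"api": "play_rows", "payload": {
  "deltas": [0.022,-0.009,0.18,0,0,-0.002,1,0.022,-0.009,0.34,0,0,-0.002,1,0.022,-0.009,0.417,0,0,-0.002,1,0.022,-0.009,0.417,0,0,-0.002,1,0.022,-0.009,0.417,0,0,-0.002,0]
}}

```text
time_s: 29.6
eef_pos: [0.4466, 0.4049, 0.0064]
tcp_rot: [3.141, -0.0, 1.553]
wrist_force: [0.7, -0.2, -0.1]
finger_gap: 0.0734
grip_force: 0.0
```

{"api": "play_rows", "payload": {
  "deltas": [0,0,0,0,0,0,0,0,0,0,0,0,0,0,0,0,0,0,0,0,0,0,0,0,0,0,0,0,0,0,0,0,0,0,0]
}}

```text
time_s: 30.1
eef_pos: [0.4467, 0.406, 0.0078]
tcp_rot: [3.139, -0.002, 1.554]
wrist_force: [0.4, -3.0, 5.6]
finger_gap: 0.0505
grip_force: 64.0
```

{"api": "play_rows", "payload": {
  "deltas": [0,0,-0.1,0,0,0,0,0,0,-0.25,0,0,0,0,0,0,-0.42,0,0,0,0,0,0,-0.42,0,0,0,0,0,0,-0.42,0,0,0,0]
}}

```text
time_s: 30.6
eef_pos: [0.4461, 0.4058, 0.1121]
tcp_rot: [3.14, -0.002, 1.554]
wrist_force: [-0.4, -0.7, -5.5]
finger_gap: 0.0508
grip_force: 67.4
```

```bash
python3 - <<'E'
from h import *
st();held((-.055,-.036));p=cr(.0003,.095,.11);st();go(p,CY)
for o in halves(snap('top')):
  if .3<o[0]<.64 and -.1<o[1]<.6: print(o)
E
```

```text
30.6 [0.4461 0.4058 0.1121] [ 3.140e+00 -2.000e-03  1.554e+00] F [-0.4 -0.7 -5.5] gap 0.0508 grip 67.4 q [ 0.74  0.43 -0.04  1.1  -0.    2.33]
held tool mm 8.0 -0.7 ztop -43.5 (54.1, 48.4) 0.2
30.65 [0.4454 0.4051 0.1106] [-3.142  0.     1.554] F [-1.3  0.5 -4.9] gap 0.0508 grip 67.4 q [ 0.74  0.43 -0.05  1.1  -0.    2.33]
go [0.5943 0.1694 0.11  ] 1.444 -> [-0.933, 0.611, 0.002] [-0.0, 0.0, 0.07]
(0.5829, 0.0742, 0.0589, 1.437, 75.6, 48.6, [341, 140])
(0.5696, -0.018, 0.0588, 1.441, 76.0, 48.8, [378, 146])
```

{"api": "play_rows", "payload": {
  "deltas": [-0.2,0.13,0,0,0,0.07,0,-0.4,0.26,0,0,0,0.07,0,-0.55,0.36,0,0,0,0.07,0,-0.7,0.46,0,0,0,0.07,0,-0.83,0.54,0,0,0,0.07,0]
}}

```text
time_s: 31.2
eef_pos: [0.5772, 0.1935, 0.1089]
tcp_rot: [-3.139, 0.001, 1.444]
wrist_force: [1.2, 0.4, -4.9]
finger_gap: 0.0509
grip_force: 67.5
```

{"api": "play_rows", "payload": {
  "deltas": [-0.06,0.04,0,0,0,0,0,-0.1,0.07,0,0,0,0,0,-0.1,0.07,0,0,0,0,0,-0.1,0.07,0,0,0,0,0]
}}

```text
time_s: 31.6
eef_pos: [0.5906, 0.1695, 0.1101]
tcp_rot: [-3.14, 0.0, 1.445]
wrist_force: [-0.4, 0.3, -4.0]
finger_gap: 0.0508
grip_force: 67.7
```

```bash
python3 - <<'E'
from h import *
st();held((-.055,-.036));st();go(cr(.0003,.095,.046),CY)
E
```

```text
31.6 [0.5906 0.1695 0.1101] [-3.14   0.     1.445] F [-0.4  0.3 -4. ] gap 0.0508 grip 67.7 q [ 0.28  0.45 -0.01  1.11  0.    1.98]
held tool mm 6.7 1.3 ztop -41.9 (48.2, 53.6) 89.4
31.65 [0.5906 0.1699 0.1103] [-3.14   0.     1.446] F [ 0.1  0.3 -4.8] gap 0.0504 grip 67.7 q [ 0.28  0.45 -0.01  1.11  0.    1.98]
go [0.5943 0.1694 0.046 ] 1.444 -> [-0.0, 0.016, 0.257] [-0.001, 0.0, 0.001]
```

{"api": "play_rows", "payload": {
  "deltas": [0.003,0.016,0,0,0,0,0,0.003,0.014,0.15,0,0,0,0,0.003,0.012,0.255,0,0,0,0,0.003,0.012,0.255,0,0,0,0,0.003,0.012,0.255,0,0,0,0]
}}

```text
time_s: 32.15
eef_pos: [0.5943, 0.1698, 0.0473]
tcp_rot: [-3.141, 0.0, 1.446]
wrist_force: [-0.1, -0.4, -4.0]
finger_gap: 0.0506
grip_force: 69.0
```

```bash
python3 - <<'E'
from h import *
s=snap('wrist','w7');st();go(cr(.0003,.0955,.018),CY)
E
```

```text
32.2 [0.5951 0.1698 0.0482] [ 3.14  -0.     1.445] F [-0.1 -0.2 -3.6] gap 0.0507 grip 69.0 q [ 0.28  0.5  -0.09  0.97 -0.    1.97]
go [0.5944 0.1699 0.018 ] 1.444 -> [-0.0, -0.003, 0.121] [0.001, -0.0, 0.001]
```

View pics/w7.png

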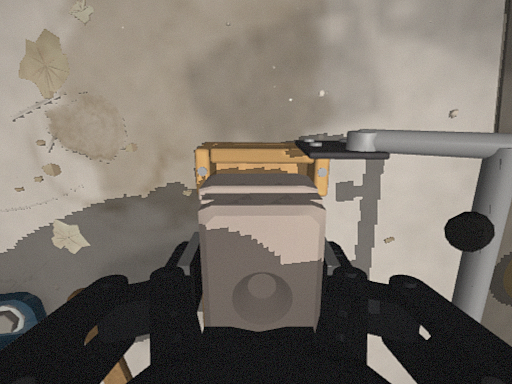

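The end wall is at row 153 and the mould is centred at column 262 within the walls, the same as the earlier cells. Lower it.

{"api": "play_rows", "payload": {
  "deltas": [0,-0.003,0.03,0,0,0,0,0,-0.003,0.07,0,0,0,0,0,-0.003,0.1,0,0,0,0,0,-0.003,0.121,0,0,0,0,0,-0.003,0.121,0,0,0,0]
}}

```text
time_s: 32.7
eef_pos: [0.5943, 0.1691, 0.0178]
tcp_rot: [3.14, -0.0, 1.444]
wrist_force: [-1.8, -1.1, 7.3]
finger_gap: 0.0507
grip_force: 70.5
```

```bash
python3 - <<'E'
from h import *
st()
E
```

```text
32.7 [0.5943 0.1691 0.0178] [ 3.14  -0.     1.444] F [-1.8 -1.1  7.3] gap 0.0507 grip 70.5 q [ 0.28  0.53 -0.13  0.9  -0.    1.97]
```

{"api": "play_rows", "payload": {
  "deltas": [0,0,0,0,0,0,1,0,0,0,0,0,0,1,0,0,0,0,0,0,1,0,0,-0.15,0,0,0,1,0,0,-0.35,0,0,0,1]
}}

```text
time_s: 33.2
eef_pos: [0.5918, 0.1686, 0.1025]
tcp_rot: [-3.136, 0.002, 1.444]
wrist_force: [1.5, 0.1, -0.7]
finger_gap: 0.0854
grip_force: 0.0
```

{"api": "play_rows", "payload": {
  "deltas": [0.1,-0.1,-0.15,0,0,0,1,0.3,-0.2,-0.25,0,0,0,1,0.5,-0.3,-0.25,0,0,0,1,0.6,-0.4,-0.25,0,0,0,1,0.6,-0.4,-0.25,0,0,0,1]
}}

```text
time_s: 33.7
eef_pos: [0.5108, 0.3351, 0.167]
tcp_rot: [-3.141, -0.001, 1.45]
wrist_force: [0.8, 0.5, 0.5]
finger_gap: 0.0851
grip_force: 0.0
```

```bash
python3 - <<'E'
from h import *
s=snap('top','t3');st()
for o in halves(s):
  if .3<o[0]<.64 and -.1<o[1]<.6: print(o)
for i in(-1,0,1):print(cr(0,.094*i,0).round(4))
P=cloud(s);h=cv2.cvtColor(s['img'],cv2.COLOR_RGB2HSV)
r=P[(P[...,0]>.62)&(P[...,0]<.72)&(np.abs(P[...,1]-.07)<.1)&(P[...,2]>.03)&(P[...,2]<.12)]
d=r[:,:2]-C;xc=d[:,0]*np.cos(CY)+d[:,1]*np.sin(CY)
print('bar',len(r),np.percentile(xc,[5,50,95]).round(4),np.percentile(r[:,2],[5,50,95]).round(4),'exp2.2',.044-.0511*np.cos(2.734),.058+.0511*np.sin(2.734))
b=bar(2.24);print(b);go([b[0],b[1],.15],CY)
E
```

```text
33.75 [0.5117 0.3334 0.1667] [-3.141 -0.     1.449] F [ 0.5 -0.2  0.1] gap 0.0859 grip 0.0 q [0.58 0.41 0.07 1.23 0.   2.27]
(0.5837, 0.0743, 0.0592, 1.405, 74.4, 47.1, [347, 139])
(0.5697, -0.0189, 0.0586, 1.44, 77.3, 48.8, [378, 146])
[ 0.5701 -0.018   0.    ]
[0.582  0.0752 0.    ]
[0.5939 0.1684 0.    ]
bar 520 [0.0712 0.0889 0.0966] [0.0763 0.0825 0.0946] exp2.2 0.09091377328678549 0.07825605776048469
[0.67294786 0.06358712 0.0763638 ]
go [0.6729 0.0636 0.15  ] 1.444 -> [-0.993, 0.771, 0.066] [-0.0, -0.0, 0.003]
```

{"api": "play_rows", "payload": {
  "deltas": [-0.15,0.15,0,0,0,0.003,1,-0.3,0.3,0,0,0,0.003,1,-0.5,0.45,0,0,0,0.003,1,-0.6,0.55,0,0,0,0.003,1,-0.75,0.65,0,0,0,0.003,1]
}}

```text
time_s: 34.25
eef_pos: [0.6524, 0.1211, 0.1663]
tcp_rot: [3.142, 0.0, 1.439]
wrist_force: [1.0, 0.1, -0.4]
finger_gap: 0.0853
grip_force: 0.0
```

```bash
python3 - <<'E'
from h import *
s=snap('wrist');st()
for o in halves(s):
  if .5<o[0]<.64 and -.1<o[1]<.6: print(o)
go([.673,.0638,.14],CY)
E
```

```text
34.3 [0.6551 0.1144 0.166 ] [3.140e+00 3.000e-03 1.434e+00] F [ 0.5 -3.8 -1. ] gap 0.0854 grip 0.0 q [ 0.17  0.5   0.23  1.29 -0.    1.88]
(0.5953, 0.165, 0.0601, 1.439, 75.1, 48.5, [186, 144])
(0.5854, 0.1113, 0.0403, -0.08, 52.9, 5.3, [191, 203])
(0.5828, 0.072, 0.0603, 1.452, 76.3, 47.8, [193, 246])
(0.5845, 0.006, 0.0405, -0.837, 69.4, 35.6, [208, 296])
(0.5716, -0.0066, 0.0602, 1.438, 48.9, 48.1, [194, 317])
go [0.673  0.0638 0.14  ] 1.444 -> [-0.19, 0.098, 0.105] [0.001, 0.002, -0.006]
```

All three cover tops read 60 mm, seated in the cells. Position over the bar.

{"api": "play_rows", "payload": {
  "deltas": [-0.17,0.09,0,0,0,0,1,-0.17,0.09,0.06,0,0,0,1,-0.17,0.09,0.06,0,0,0,1,-0.17,0.09,0.06,0,0,0,1]
}}

```text
time_s: 34.7
eef_pos: [0.6673, 0.0784, 0.1514]
tcp_rot: [-3.14, 0.0, 1.439]
wrist_force: [0.2, 0.1, 0.5]
finger_gap: 0.0853
grip_force: 0.0
```

```bash
python3 - <<'E'
from h import *
snap('wrist','w8');st();go([.673,.0640,.0688],CY)
E
```

```text
34.75 [0.6676 0.0791 0.1519] [-3.141  0.     1.44 ] F [-0.2  0.1  0. ] gap 0.0857 grip 0.0 q [0.12 0.52 0.22 1.27 0.   1.82]
go [0.673  0.064  0.0688] 1.444 -> [-0.057, 0.03, 0.332] [-0.0, 0.0, -0.003]
```

View pics/w8.png

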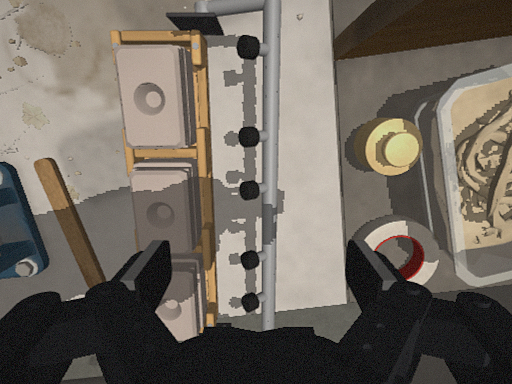

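The bar is at column 270, with centre-cell feet at rows 190 and 260, and the moulds are flat in all three cells. Pinch the bar at its middle.

{"api": "play_rows", "payload": {
  "deltas": [-0.057,0.028,0.05,0,0,0,0.6,-0.057,0.028,0.18,0,0,0,0.6,-0.057,0.028,0.28,0,0,0,0.6,-0.057,0.028,0.33,0,0,0,0.6,-0.057,0.028,0.33,0,0,0,0.6]
}}

```text
time_s: 35.25
eef_pos: [0.6717, 0.0639, 0.0673]
tcp_rot: [-3.138, 0.001, 1.44]
wrist_force: [-0.3, 0.9, 0.5]
finger_gap: 0.0512
grip_force: 0.0
```

{"api": "play_rows", "payload": {
  "deltas": [0,0,0,0,0,0,0,0,0,0,0,0,0,0,0,0,0,0,0,0,0,0,0,0,0,0,0,0,0,0,0,0,0,0,0]
}}

```text
time_s: 35.75
eef_pos: [0.674, 0.0641, 0.0706]
tcp_rot: [3.139, -0.001, 1.44]
wrist_force: [3.0, -0.8, 5.3]
finger_gap: 0.0098
grip_force: 58.8
```

```bash
python3 - <<'E'
from h import *
s=st()
p=np.array(s['eef_pos']);d=p[:2]-C;xc=d[0]*np.cos(CY)+d[1]*np.sin(CY);print('xc',xc)
q0=2.22
for q in list(np.arange(2.0,.1,-.2))+[.1,0,-.03]:
  print(round(q,2),end=' ');go(p+bar(q)-bar(q0),CY,p,s['tcp_rot'][2])
E
```

```text
35.75 [0.674  0.0641 0.0706] [ 3.139e+00 -1.000e-03  1.440e+00] F [ 3.  -0.8  5.3] gap 0.0098 grip 58.8 q [ 0.09  0.58  0.1   1.09 -0.    1.8 ]
xc 0.0926887979941559
2.0 go [0.6687 0.0647 0.0804] 1.444 -> [-0.0, -0.021, -0.039] [0.0, 0.0, -0.003]
1.8 go [0.6621 0.0656 0.0882] 1.444 -> [-0.0, -0.048, -0.07] [0.0, 0.0, -0.003]
1.6 go [0.6542 0.0666 0.0945] 1.444 -> [-0.0, -0.08, -0.096] [0.0, 0.0, -0.003]
1.4 go [0.6451 0.0678 0.099 ] 1.444 -> [-0.0, -0.117, -0.114] [0.0, 0.0, -0.003]
1.2 go [0.6353 0.069  0.1017] 1.444 -> [-0.001, -0.156, -0.124] [0.0, 0.0, -0.003]
1.0 go [0.6252 0.0703 0.1023] 1.444 -> [-0.001, -0.197, -0.127] [0.0, 0.0, -0.003]
0.8 go [0.6152 0.0716 0.1009] 1.444 -> [-0.001, -0.237, -0.121] [0.0, 0.0, -0.003]
0.6 go [0.6056 0.0728 0.0975] 1.444 -> [-0.001, -0.276, -0.108] [0.0, 0.0, -0.003]
0.4 go [0.597  0.0739 0.0923] 1.444 -> [-0.001, -0.311, -0.087] [0.0, 0.0, -0.003]
0.2 go [0.5895 0.0749 0.0855] 1.444 -> [-0.001, -0.341, -0.06] [0.0, 0.0, -0.003]
0.1 go [0.5863 0.0753 0.0815] 1.444 -> [-0.001, -0.354, -0.044] [0.0, 0.0, -0.003]
0 go [0.5835 0.0756 0.0773] 1.444 -> [-0.001, -0.365, -0.027] [0.0, 0.0, -0.003]
-0.03 go [0.5827 0.0757 0.0759] 1.444 -> [-0.001, -0.368, -0.021] [0.0, 0.0, -0.003]
```

{"api": "play_rows", "payload": {
  "deltas": [0,-0.021,-0.039,0,0,0,0,0,-0.048,-0.07,0,0,0,0,0,-0.08,-0.096,0,0,0,0,0,-0.117,-0.114,0,0,0,0,0,-0.117,-0.114,0,0,0,0]
}}

```text
time_s: 36.25
eef_pos: [0.6485, 0.0676, 0.1014]
tcp_rot: [3.13, -0.001, 1.439]
wrist_force: [10.1, -2.1, 13.2]
finger_gap: 0.0095
grip_force: 61.0
```

{"api": "play_rows", "payload": {
  "deltas": [0,-0.039,-0.01,0,0,0,0,0,-0.08,-0.013,0,0,0,0,0,-0.12,-0.007,0,0,0,0,0,-0.159,0.006,0,0,0,0,0,-0.159,0.006,0,0,0,0]
}}

```text
time_s: 36.75
eef_pos: [0.6047, 0.0735, 0.0989]
tcp_rot: [3.138, -0.002, 1.44]
wrist_force: [-4.4, -3.8, 17.9]
finger_gap: 0.0093
grip_force: 69.5
```

{"api": "play_rows", "payload": {
  "deltas": [0,-0.035,0.021,0,0,0,0,0,-0.065,0.048,0,0,0,0,0,-0.078,0.064,0,0,0,0,0,-0.084,0.072,0,0,0,0,0,-0.084,0.072,0,0,0,0]
}}

```text
time_s: 37.25
eef_pos: [0.5849, 0.0762, 0.0786]
tcp_rot: [3.139, -0.001, 1.44]
wrist_force: [7.2, 9.1, -3.1]
finger_gap: 0.009
grip_force: 72.6
```

```bash
python3 - <<'E'
from h import *
s=st();p=np.array(s['eef_pos']);d=p[:2]-C;xc=d[0]*np.cos(CY)+d[1]*np.sin(CY);print('xc',xc,'q',np.arccos((.044-xc)/.0511)-.534)
E
```

```text
37.25 [0.5849 0.0762 0.0786] [ 3.139e+00 -1.000e-03  1.440e+00] F [ 7.2  9.1 -3.1] gap 0.009 grip 72.6 q [ 0.13  0.43 -0.13  1.    0.    1.83]
xc 0.0027305353429236128 q 0.09668862397385047
```

{"api": "play_rows", "payload": {
  "deltas": [0,-0.006,0.008,0,0,0,0,0,-0.01,0.014,0,0,0,0,0,-0.01,0.014,0,0,0,0]
}}

```text
time_s: 37.55
eef_pos: [0.5835, 0.0763, 0.0761]
tcp_rot: [3.137, -0.001, 1.44]
wrist_force: [4.2, -14.4, 2.2]
finger_gap: 0.0088
grip_force: 73.3
```

```bash
python3 - <<'E'
from h import *
s=st();p=np.array(s['eef_pos']);d=p[:2]-C;xc=d[0]*np.cos(CY)+d[1]*np.sin(CY);print('xc',xc,'q',np.arccos((.044-xc)/.0511)-.534,'qz',np.arcsin((p[2]+.007-.058)/.0511)-.534)
E
```

```text
37.55 [0.5835 0.0763 0.0761] [ 3.137e+00 -1.000e-03  1.440e+00] F [  4.2 -14.4   2.2] gap 0.0088 grip 73.3 q [ 0.13  0.43 -0.14  0.99 -0.    1.83]
xc 0.0013893066846623278 q 0.05071622313603352 qz -0.02098893187765727
```

{"api": "play_rows", "payload": {
  "deltas": [0,-0.004,0.006,0,0,0,0,0,-0.006,0.01,0,0,0,0,0,-0.006,0.01,0,0,0,0]
}}

```text
time_s: 37.85
eef_pos: [0.5835, 0.0765, 0.0759]
tcp_rot: [3.133, -0.002, 1.44]
wrist_force: [7.3, 11.8, 21.6]
finger_gap: 0.0092
grip_force: 76.0
```

```bash
python3 - <<'E'
from h import *
s=st();p=np.array(s['eef_pos']);d=p[:2]-C;xc=d[0]*np.cos(CY)+d[1]*np.sin(CY);print('xc',xc,'q',np.arccos((.044-xc)/.0511)-.534,'qz',np.arcsin((p[2]+.007-.058)/.0511)-.534)
E
```

```text
37.85 [0.5835 0.0765 0.0759] [ 3.133e+00 -2.000e-03  1.440e+00] F [ 7.3 11.8 21.6] gap 0.0092 grip 76.0 q [ 0.13  0.43 -0.14  0.99 -0.    1.83]
xc 0.00136943522829265 q 0.050011318522319215 qz -0.025487204612312353
```

The bar no longer moves and the upward force has risen to 21.6 N, so the feet are on the covers. Release, rise, move clear and check.

{"api": "play_rows", "payload": {
  "deltas": [0,0,0,0,0,0,0.5,0,0,0,0,0,0,0.5,0,0,0,0,0,0,0.5,0,0,-0.15,0,0,0,0.5,0,0,-0.35,0,0,0,0.6]
}}

```text
time_s: 38.35
eef_pos: [0.5773, 0.076, 0.1577]
tcp_rot: [-3.135, 0.002, 1.44]
wrist_force: [1.6, -0.2, -0.1]
finger_gap: 0.0511
grip_force: 0.0
```

{"api": "play_rows", "payload": {
  "deltas": [0.15,-0.1,-0.15,0,0,0,1,0.3,-0.2,-0.25,0,0,0,1,0.5,-0.35,-0.25,0,0,0,1,0.65,-0.5,-0.25,0,0,0,1,0.8,-0.6,-0.25,0,0,0,1]
}}

```text
time_s: 38.85
eef_pos: [0.4647, 0.2786, 0.222]
tcp_rot: [-3.141, 0.001, 1.439]
wrist_force: [0.0, 0.1, 0.3]
finger_gap: 0.0854
grip_force: 0.0
```

{"api": "play_rows", "payload": {
  "deltas": [0.2,-0.2,0,0,0,0,1,0.4,-0.3,0,0,0,0,1,0.5,-0.3,0,0,0,0,1,0.5,-0.3,0,0,0,0,1]
}}

```text
time_s: 39.25
eef_pos: [0.4064, 0.416, 0.2209]
tcp_rot: [-3.14, -0.0, 1.445]
wrist_force: [1.3, 0.2, 0.2]
finger_gap: 0.0855
grip_force: 0.0
```

```bash
python3 - <<'E'
from h import *
s=snap('top','t4');st();P=cloud(s)
r=P[(P[...,0]>.5)&(P[...,0]<.72)&(np.abs(P[...,1]-.075)<.13)&(P[...,2]>.07)&(P[...,2]<.12)]
d=r[:,:2]-C;xc=d[:,0]*np.cos(CY)+d[:,1]*np.sin(CY);yc=-d[:,0]*np.sin(CY)+d[:,1]*np.cos(CY)
for a in(-.12,-.04,.04):
  k=(yc>a)&(yc<a+.08);print('bar',k.sum(),np.percentile(xc[k],[5,50,95]).round(4),np.percentile(r[k,2],[50,95]).round(4))
m=(np.abs(P[...,2]-.06)<.004)&(P[...,0]>.53)&(P[...,0]<.64);q=P[m];d=q[:,:2]-C
xc=d[:,0]*np.cos(CY)+d[:,1]*np.sin(CY);yc=-d[:,0]*np.sin(CY)+d[:,1]*np.cos(CY)
for i in(-1,0,1):
  k=(np.abs(yc-.094*i)<.045)&(np.abs(xc)<.03);print(i,k.sum(),'z',np.median(q[k,2]).round(4),'x',np.percentile(xc[k],[3,97]).round(4),'y',(np.percentile(yc[k],[2,98])-.094*i).round(4))
im=cv2.imread('pics/t4.png');cv2.imwrite('pics/t4c.png',cv2.resize(im[100:190,260:420],None,fx=5,fy=5,interpolation=cv2.INTER_CUBIC))
E
```

```text
39.3 [0.4069 0.4136 0.2209] [-3.140e+00  1.000e-03  1.444e+00] F [ 0.3 -0.1 -0.6] gap 0.0855 grip 0.0 q [0.79 0.34 0.1  1.34 0.   2.49]
bar 161 [-0.0048 -0.0007  0.0052] [0.0877 0.0903]
bar 164 [-0.0043 -0.0004  0.0055] [0.0878 0.0904]
bar 161 [-0.0039  0.0001  0.0059] [0.0881 0.0911]
-1 343 z 0.059 x [-0.0233  0.0223] y [-0.0361  0.0362]
0 337 z 0.059 x [-0.0222  0.0237] y [-0.0375  0.0351]
1 351 z 0.059 x [-0.0215  0.0236] y [-0.038   0.0336]
```

View pics/t4c.png

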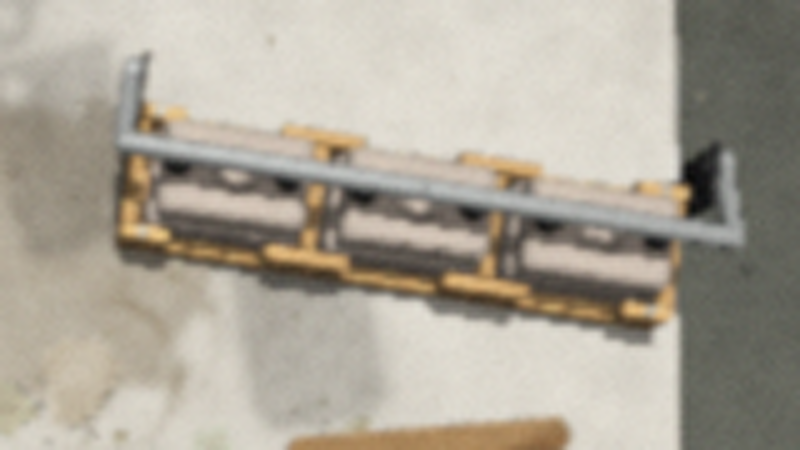

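The bar's axis is at crate x ≈ 0 and about 84 mm high, which puts the joint at about 0. All three covers lie flat (their tops read 59 mm, with the top view reading about 1 mm low throughout) and are within 2 mm of their cell centres. Handing in.

```bash
python3 -c "
from plant import robot
print(robot.job_done())"
```

```text
the job is handed in; nothing more can be done
None
```

I handed the job in at about 39 s: all three moulds were closed before any was moved, each stands in its own crate cell, and the hold-down bar is down on the covers; the system gave no verdict.

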